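Push home a clevis pin on a tensile stage and snap its spring cotter in

TASK

Couple up the small tensile stage on the bench: push its clevis pin fully home, then take the smaller of the two spring cotters out of the black block and press its straight leg down through the pin's cross hole until the bow snaps over the pin and hugs it. The round pin may have rolled in the fork, so feel for the hole and coax it upright with the leg instead of forcing it - the cotter bends if it is pressed hard. Let go of the cotter when it is seated, and leave the larger cotter and the other things on the bench where they are.

Things in the scene. Friction and masses are not known exactly. Their poses are not given: they have to be found in the camera images.
- stage: bright tensile stage, fixed: base plate 110 (x) x 270 (y) x 14 mm, end blocks 98 mm high at y = +112 and -116 mm, low guide rods; between them a steel clevis fork, eye link and load cell. Origin: centre of its underside, below the fork. x: along the clevis pin from head to far end; y: load line; z up. Fork: x = -17 to 17 mm, 19 mm above and below the level pin axis, which is 80 mm up.
- head_home (a point): fixed point on the stage, on the pin's axis (80 mm up, x = -25 mm), axes as the stage: the centre of the outer face of the pin's head once the pin is home. The head is a disc 32 mm across and 8 mm thick. While the pin stands out, its face is further out along -x by the value of joint pin.
- pin (a joint): how far the clevis pin (22 mm thick, round) stands out of the fork towards its head, -x of the stage, in m: 0 is fully home (head against the fork), 0.012 to 0.020 at the start. It slides with about 3.5 N of friction and stays where it is left. Its cross hole comes clear of the fork only when it is home.
- hole_home (a point): fixed stage point on the pin's axis (80 mm up, x = +25 mm), axes as the stage: centre of the 6.2 mm cross hole once the pin is home. The pin's turn about its axis is NOT measured: the hole leans up to 0.6 rad either way, its mouth up to 6.2 mm off the crest to +y or -y. Pushed sideways with 4 to 5 N there the pin turns and stays: a leg in the mouth, moved back over the axis, rights it.
- clip: smaller spring cotter (R-clip), 4.5 mm steel wire, 104 mm tall, 40 g, standing leg-down in a loose hole of the block, perhaps leaning a little. Origin: the point of the straight leg that reaches hole_home when seated. z: up the leg (square-cut tip at z = -45 mm); y: from leg to bow; x: across the coil. The bow may go on either side of the pin. Over 25 N between clip and pin bends it.
- clip_grip (a point): centre of the smaller clip's coil (y = +11, z = +46 mm of the clip), the place to grip: a flat two-turn coil 26.5 mm across, 11 mm thick along the clip's x. Axes as the clip. In the block it stands about 99 mm above the bench.
- clip_bow (a joint): how far the clip's bow is sprung open, rad: 0 free, about 0.05 while riding over the pin, under 0.02 once snapped round it. The bow's flared end (clip z = -23 mm) meets the pin when the clip's origin is about 19 mm above hole_home; 5 to 10 N carry it over, then it snaps in; past 0 mm it resists again (about 8 N at 1 mm, 20 N at 2 mm too deep).
- clip_block: the black block that holds the clips, fixed to the bench: 50 (x) x 130 (y) x 28 mm, origin at the centre of its underside; the smaller clip stands in the 20 mm deep hole at y = -42 mm, the larger in the one at y = +22 mm.
- big_clip: the larger spring cotter, same shape, 6.5 mm wire, 151 mm tall: a bystander, too thick for this pin. Origin on its leg, 65 mm above the leg's tip.
- oil_bottle: white half-litre oil bottle, 62 mm across, 172 mm tall, bystander; origin at the centre of its foot.
- tape: roll of pale tape lying flat, 55 mm across, 19 mm high, bystander; origin at the centre of its underside.
- fitting: black tube fitting lying on the bench, 57 mm long, 21 mm thick, bystander; origin at the centre of its underside.
- parts_case: clear hinged case with small parts, 58 x 78 x 29 mm, bystander; origin at the centre of its underside.

How it is judged:
On the way, in this order (a step that is already met when the one before it is completed fails the run):
1. the clevis pin is pushed home (value of joint pin below 0.0015 m), for 0.2 s.
2. the clip's leg is in the cross hole, its tip beyond the pin's axis (z of clip in the frame of hole_home below 0.036 m and horizontal distance between clip and hole_home below 0.01 m and value of joint pin below 0.0025 m), for 0.1 s.
At the end, for the whole second after the job is handed in: the pin is home (within 2.5 mm), the small clip's leg is through the cross hole to its seat (its origin within 3.5 mm of hole_home), its bow has snapped back round the pin (open less than 0.03 rad), and the clip is released and at rest (value of joint pin below 0.0025 m and distance between clip and hole_home below 0.0035 m and value of joint clip_bow below 0.03 rad and linear speed of clip below 0.01 m/s); the robot touches nothing.
It fails at once if the clip is pressed on the stage or its pin with more than 25 N, which bends it (contact force between clip and stage above 25 N).
It fails at once if the larger clip is moved by more than 30 mm (distance of big_clip from where it was at the start of the episode above 0.03 m).
It fails at once if one of the bystanders is moved by more than 30 mm (distance of any of oil_bottle, tape, fitting, parts_case from where it was at the start of the episode above 0.03 m).
It also fails if it takes over 72 s, if anything falls off the work surface, if the arm or the gripper's body presses on something with over 40 N, if the wrist force passes 120 N, or if a joint passes its speed limit or range.

ROBOT

A 6-joint arm with a two-finger parallel gripper is mounted at the origin on a cart in front of the work surface, level with it; the furniture and walls round the work are solid. World frame = base frame: x ahead of the robot, y to its left, z up, the work surface at z = 0. Lengths are in m, angles in rad, forces in N, time in s.
With the tool pointing down it reaches from about 0.3 to 0.875 m from the base axis. Payload 6.4 kg.
Tool frame: the origin (TCP) lies between the finger pads; the fingertips stand 19 mm ahead of it and the grasp point (between the pads) is the TCP (ctrl.tips_ahead is the z of the fingertips in the tool frame, in m); z points along the fingers, y is the line along which they close (so a half turn about z gives the same grasp; the last joint's range is limited). The gripper opens to 85 mm and grips with 20 to 120 N. Pads are 22 mm wide; open, the fingers measure 114 mm over their backs; the gripper's body (76 mm by 85 mm) begins 54 mm behind the grasp point. The pads swing forward as they close: fully open they stand 13 mm farther back than shut.
Start: joints at [0.998, 0.181, 1.607, -0, 1.354, -0.206], TCP at [0.206, 0.537, 0.25] pointing down, gripper open.
Joint ranges: [-2.99, 2.99], [-0.89, 2.07], [0.3, 2.58], [-1.14, 4.28], [0, 2.63], [-3.12, 3.12]. Speed limits (rad/s): [2.57, 2.57, 3.01, 3.14, 3.14, 3.14].

INTERFACE

Orientations are given as a unit quaternion [w, x, y, z].
In Python, from bench import readout, vision, ctrl gives the robot as it stands.
- The arm moves only by the tool play_rows, never from a script. Its arguments are lists of equal length, an entry for each row: "xyz": the shift along the tool's x, y, z in mm, a list of three; "rot": the turn, a rotation vector about the tool's x, y, z in rad, a list of three; "grip": the opening, from 0 (shut) to 1 (fully open). In form: {"xyz": [[x, y, z], ...], "rot": [[rx, ry, rz], ...], "grip": [grip, ...]}. A call has exactly 10 rows; each row is the pose to reach, as a shift and turn from the pose commanded when the call began, along the tool's axes at that moment; what a row does not reach only later rows make up. A row lasts 1/8 s, in which the tool goes at most 62.5 mm and 10.7 degrees, less where a joint would pass 70% of its speed; a pose out of reach is approached as far as the arm can. A call with a gripper value outside its range is refused whole. The fingers move at their own pace and stop on an object; the grip force is fixed at half the most. Time passes only in rows, so rows that repeat a pose let the fingers close, or fill a call up. It gives the time, the measured TCP pose, the force, the opening and the grip force at its end, in the units of the state.
- readout.get_obs(): the state, without advancing time (a new reading comes with each control period).
- vision.camera(name): name is "side" or "top" or "wrist"; returns a dict with "color" (400x640x3 uint8, red, green, blue), "depth" (400x640 float32, m along the optical axis (not along the pixel's ray), 0 where there is no reading), "camera_matrix" (3x3 intrinsics, pixels), "extrinsics" (4x4, takes a point from camera to world coordinates); the wrist camera has in their place "hand_eye" (4x4, takes a point from camera to tool coordinates, whose origin is the TCP and whose axes are the flange's). Camera axes: x right, y down, z forward; pixel columns grow to the right and rows downward; lengths in m; the calibration is good to about 2 mm. A picture is of the moment at which its call begins: read the wrist's pose just before it.
- ctrl.hand_in(): hands the job in; it is judged then, once.
The state is a dict: "time_s": time; "q": joint angles; "dq": joint speeds; "joint_efforts": joint torques, N m; "eef_pos": TCP position; "eef_rot": TCP orientation; "wrist_force": force on the tool from outside, world axes, zero at the start; "torque": the same for the moment, N m; "opening": opening from 0.0 (shut) to 1.0 (fully open); "grasp_force": force on a finger pad.
Only numpy, scipy, OpenCV 4.12 (cv2) and the standard library are available. Lean on these libraries where they do the work, as an engineer would, in place of code of your own. Each camera call takes 0.05 s, during which the arm holds its last target. There are 200 camera calls.

## Working session

There is one attempt and no reset: what is moved stays moved. The work goes in short steps, Python scripts to look and compute and a tool call to move; the robot and the scene stay as the last step left them, time stands still between calls to the robot, and variables do not carry over. Pictures are saved under pics/ and viewed, at most 13 in all, crops included, and the job is handed in when it is done.

Besides the shell and the picture viewer there is one more tool, called after "Emit:" as name(argument=value, ...), one argument or row to a line, values as JSON. play_rows: Moves the arm, as the interface text tells. Its arguments: {"type":"object","properties":{"xyz":{"type":"array","items":{"type":"array","items":{"type":"number"}}},"rot":{"type":"array","items":{"type":"array","items":{"type":"number"}}},"grip":{"type":"array","items":{"type":"number"}}},"required":["xyz","rot","grip"]}

```bash
mkdir -p pics; ls; cat > h.py <<'E'
import numpy as np, cv2
from scipy.spatial.transform import Rotation as R
from bench import readout, vision, ctrl
def Rq(q): return R.from_quat([q[1],q[2],q[3],q[0]])
def cam(n):
    o=readout.get_obs(); c=vision.camera(n)
    if n=="wrist":
        T=np.eye(4);T[:3,:3]=Rq(o["eef_rot"]).as_matrix();T[:3,3]=o["eef_pos"]
        c["E"]=T@np.array(c["hand_eye"])
    else: c["E"]=np.array(c["extrinsics"])
    c["K"]=np.array(c["camera_matrix"]); return c
def save(c,f,crop=None,s=1):
    im=c["color"][...,::-1]
    if crop: im=im[crop[1]:crop[3],crop[0]:crop[2]]
    cv2.imwrite("pics/"+f,cv2.resize(im,None,fx=s,fy=s,interpolation=cv2.INTER_CUBIC))
def ray(c,u,v):
    d=c["E"][:3,:3]@np.linalg.solve(c["K"],[u,v,1.]); return c["E"][:3,3],d
def onplane(c,u,v,z):
    o,d=ray(c,u,v); return o+d*(z-o[2])/d[2]
def pts(c):
    v,u=np.mgrid[:400,:640]; d=c["depth"]
    p=np.stack([u,v,np.ones_like(u)],-1)@np.linalg.inv(c["K"]).T*d[...,None]
    return p@c["E"][:3,:3].T+c["E"][:3,3]
def proj(c,p):
    q=np.linalg.inv(c["E"])@np.append(p,1); q=c["K"]@q[:3]; return q[:2]/q[2]
def dump(c,f): np.savez(f,**{k:c[k] for k in("color","depth","K","E")})
def load(f): return dict(np.load(f))
E
python3 - <<'E'
from h import *
np.set_printoptions(precision=4,suppress=True)
a=cam("top");b=cam("side");dump(a,"top.npz");dump(b,"side.npz");
save(a,"top.png");save(b,"side.png")
print(a["E"],a["K"],b["E"]);print(readout.get_obs())
E
```

```text
pics
[[ 0.0073 -0.9945  0.1044  0.3828]
 [-0.9999 -0.0059  0.0135 -0.0916]
 [-0.0128 -0.1045 -0.9944  1.5259]
 [ 0.      0.      0.      1.    ]] [[491.8391   0.     318.426 ]
 [  0.     491.8391 200.2077]
 [  0.       0.       1.    ]] [[ 0.8577 -0.332   0.3927  0.1475]
 [-0.5139 -0.5795  0.6326 -0.6439]
 [ 0.0176 -0.7443 -0.6676  0.7103]
 [ 0.      0.      0.      1.    ]]
{'time_s': 0.1, 'q': array([ 0.9977,  0.1815,  1.6079,  0.    ,  1.3538, -0.2063]), 'dq': array([ 0.0008, -0.0004, -0.0026,  0.0012, -0.0016, -0.0011]), 'joint_efforts': array([  0.0003, -44.5874, -35.2244,  -0.0004,   0.0041,  -0.    ]), 'eef_pos': array([0.2059, 0.5364, 0.2495]), 'eef_rot': array([-0.0003,  0.1824,  0.9832, -0.0007]), 'wrist_force': array([0.2576, 0.0816, 0.267 ]), 'torque': array([0.0425, 0.0048, 0.0291]), 'grasp_force': 0.0, 'opening': 0.9989928415155417}
```

View pics/top.png

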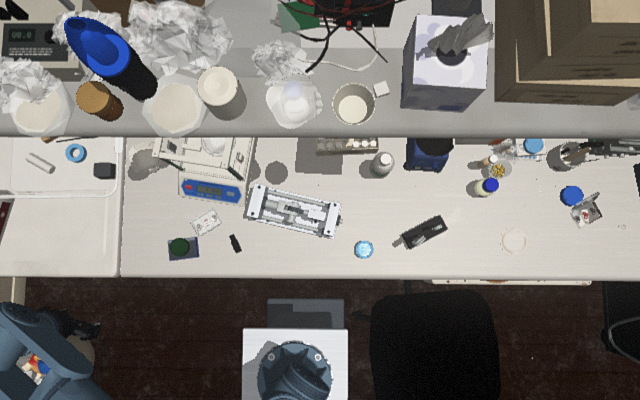

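View pics/side.png

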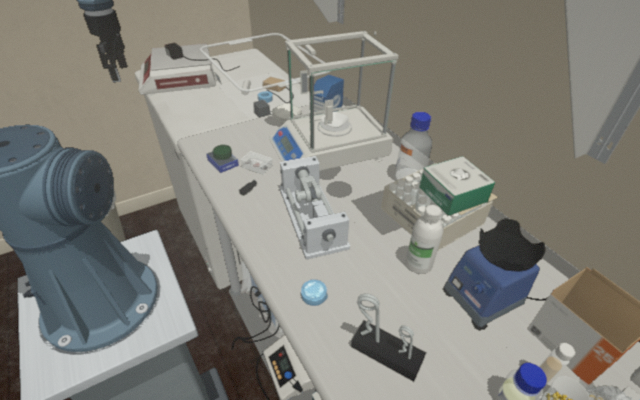

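The top view shows the stage at about (292,210), block at (420,232), tape at (363,249), fitting at (236,243), case at (205,221) and bottle at (382,163). The side view shows the small clip at (407,340) and the big clip at (369,310).

```bash
python3 - <<'E'
from h import *
np.set_printoptions(precision=4,suppress=True)
a=load("top.npz");b=load("side.npz")
A=a["color"][175:245,235:350];B=b["color"][145:260,265:360]; C=b["color"][285:385,335:435];D=a["color"][210:255,385:455]
def f(i,w,h): return cv2.resize(i[...,::-1],(w,h),interpolation=cv2.INTER_CUBIC)
m=np.vstack([np.hstack([f(A,460,280),f(D,340,280)]),np.hstack([f(B,264,320),f(C,320,320),np.zeros((320,216,3),np.uint8)])])
cv2.imwrite("pics/m1.png",m)
P=pts(a)
# stage: depth height >8mm region near
Z=P[...,2]
print("table z",np.median(Z[255:270,250:330]))
# block by dark
hsv=cv2.cvtColor(a["color"],cv2.COLOR_RGB2HSV)
mk=(hsv[...,2]<70).astype(np.uint8); mk[:210]=0;mk[256:]=0;mk[:,:390]=0;mk[:,455:]=0
c=max(cv2.findContours(mk,0,1)[0],key=cv2.contourArea); r=cv2.minAreaRect(c);print(r)
q=cv2.boxPoints(r); w=np.array([onplane(a,*p,.028) for p in q]);print(w, np.linalg.norm(np.diff(w,axis=0),axis=1),w.mean(0))
# stage
mk=((Z>.008)&(Z<.13)).astype(np.uint8); 
mm=np.zeros_like(mk);mm[178:245,240:346]=mk[178:245,240:346]
n,l,st,ce=cv2.connectedComponentsWithStats(mm);i=1+np.argmax(st[1:,4]);print(st[i])
s=P[(l==i)];print(s.min(0),s.max(0))
r=cv2.minAreaRect((s[:,:2]*1000).astype(np.float32));print(r,cv2.boxPoints(r))
hi=P[(l==i)&(Z>.085)&(Z<.105)]
r=cv2.minAreaRect((hi[:,:2]*1000).astype(np.float32));print("hi",r,len(hi))
E
```

```text
table z -0.0004755186302636272
((423.92840576171875, 231.42030334472656), (16.064144134521484, 43.1496467590332), 62.10273361206055)
[[ 0.4371 -0.3229  0.028 ]
 [ 0.4993 -0.4393  0.028 ]
 [ 0.4562 -0.4613  0.028 ]
 [ 0.3944 -0.3451  0.028 ]] [0.132  0.0483 0.1316] [ 0.4468 -0.3921  0.028 ]
[ 247  183   96   56 3200]
[ 0.4253 -0.1442  0.008 ] [0.583  0.1427 0.1072]
((505.6959228515625, -6.9192962646484375), (282.8721923828125, 112.99462890625), 77.02445983886719) [[ 418.8839 -132.0583]
 [ 528.9932 -157.4296]
 [ 592.508   118.2198]
 [ 482.3986  143.591 ]]
hi ((505.3199768066406, -1.700653076171875), (268.56646728515625, 100.06320190429688), 76.98043823242188) 1399
```

View pics/m1.png

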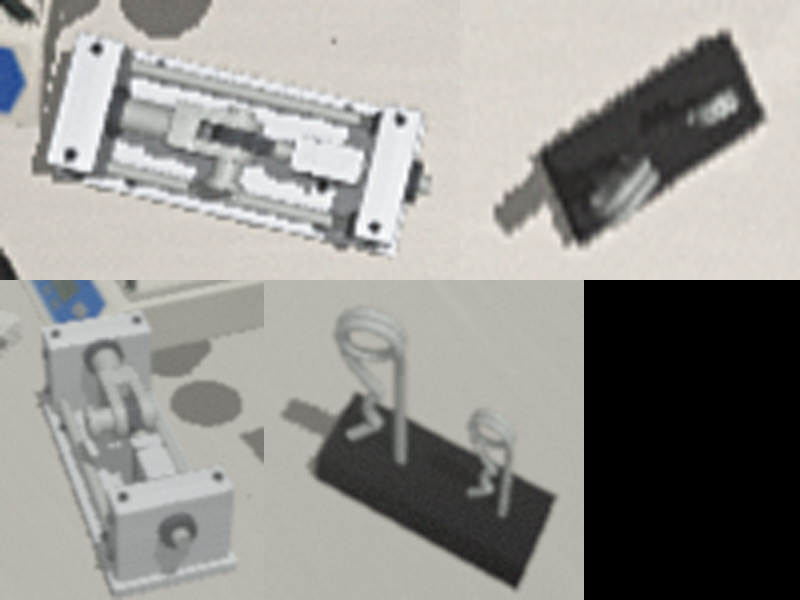

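The crops show the pin head towards the robot, at about (288,219) in the top picture. The fork is behind it, and stage yaw is about -13°. The small clip stands at the far right end of the block.

```bash
python3 - <<'E'
from h import *
np.set_printoptions(precision=4,suppress=True)
c=cam("wrist");print(np.array(c["hand_eye"]),c["K"])
a=load("top.npz")
for n,u,v in [("case",205,221),("tape",363,249),("fit",236,243),("bottle",382,163),("head",288,219)]: print(n,onplane(a,u,v,.08 if n=="head" else .02))
E
```

```text
[[ 0.0014 -0.9448 -0.3277  0.0844]
 [ 1.      0.0014  0.     -0.0001]
 [ 0.0004 -0.3277  0.9448 -0.1242]
 [ 0.      0.      0.      1.    ]] [[296.1691   0.     323.3244]
 [  0.     296.1691 200.6976]
 [  0.       0.       1.    ]]
case [0.4745 0.2771 0.02  ]
tape [ 0.3923 -0.2079  0.02  ]
fit [0.4078 0.1799 0.02  ]
bottle [ 0.6579 -0.2673  0.02  ]
head [0.4783 0.0173 0.08  ]
```

Emit:
play_rows(
  xyz=[
    [-40,-37,-2],
    [-90,-83,-4],
    [-140,-129,-6],
    [-190,-175,-8],
    [-245,-226,-10],
    [-300,-276,-13],
    [-350,-322,-16],
    [-395,-364,-18],
    [-439,-405,-20],
    [-439,-405,-20],
  ],
  rot=[
    [0,0,-0.015],
    [0,0,-0.03],
    [0,0,-0.045],
    [0,0,-0.06],
    [0,0,-0.075],
    [0,0,-0.09],
    [0,0,-0.105],
    [0,0,-0.12],
    [0,0,-0.14],
    [0,0,-0.14],
  ],
  grip=[0,0,0,0,0,0,0,0,0,0],
)

```text
time_s: 1.4
eef_pos: [0.4714, -0.0013, 0.2703]
eef_rot: [0.0, 0.114, 0.993, -0.0]
wrist_force: [0.9, -0.4, -0.1]
opening: -0.0
grasp_force: 0.0
```

```bash
python3 - <<'E'
from h import *
np.set_printoptions(precision=4,suppress=True)
c=cam("wrist");dump(c,"w1.npz");save(c,"w1.png");o=readout.get_obs();print(o["eef_pos"],o["eef_rot"],o["q"])
P=pts(c);Z=P[...,2]
hi=P[(Z>.094)&(Z<.104)]
print(len(hi),hi.min(0),hi.max(0))
E
```

```text
[ 0.4733 -0.005   0.2706] [ 0.001   0.1151  0.9934 -0.0015] [-0.2603 -0.0723  1.8307 -0.0027  1.3806 -1.5999]
10340 [ 0.4298 -0.4383  0.094 ] [0.8526 0.3363 0.104 ]
```

View pics/w1.png

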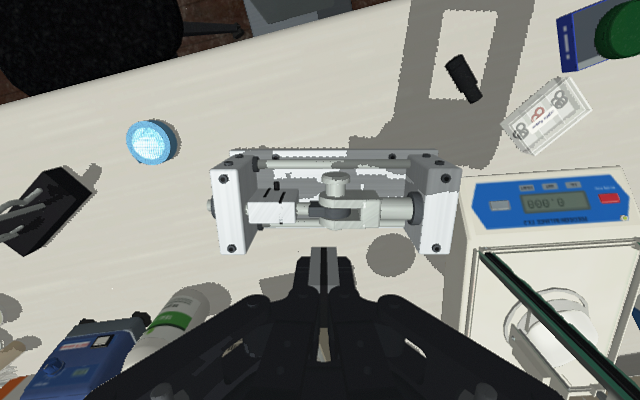

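The wrist view shows the pin head at (335,178), the fork at (340,207), and end-block tops at (232,205) and (440,205). The bottle is at (170,320) and the balance is on the right.

```bash
python3 - <<'E'
from h import *
np.set_printoptions(precision=4,suppress=True)
for f,(u0,v0,u1,v1) in (("w1.npz",(190,140,465,260)),("top.npz",(243,180,345,242))):
    c=load(f);P=pts(c);Z=P[...,2]
    reg=np.zeros(Z.shape,bool);reg[v0:v1,u0:u1]=1
    m=(reg&(Z>.093)&(Z<.104)).astype(np.uint8)
    n,l,st,ce=cv2.connectedComponentsWithStats(m)
    C=[]
    for i in range(1,n):
        if st[i,4]>(80 if f[0]=='w' else 20):
            s=P[l==i]; r=cv2.minAreaRect((s[:,:2]*1000).astype(np.float32)); print(f,st[i],"z",np.median(s[:,2]),r); 
            b=cv2.boxPoints(r)
    # fork/pin points vs heights
c=load("w1.npz");P=pts(c);Z=P[...,2]
for v in range(166,215,3): print(v,P[v,336])
E
```

```text
w1.npz [ 320  167  143   87 4886] z 0.09840541047386064 ((518.4431762695312, 59.02961730957031), (146.41659545898438, 98.81877136230469), 77.13629913330078)
w1.npz [ 210  168   37   87 2453] z 0.0984463336300977 ((480.7699279785156, -108.76127624511719), (30.214035034179688, 99.63043212890625), 76.8944091796875)
w1.npz [327 177  19   8 130] z 0.09497883570755078 ((471.7273254394531, 12.08897876739502), (18.974681854248047, 7.764500617980957), 77.60710906982422)
w1.npz [247 201  49  23 998] z 0.09450402106804459 ((490.6212463378906, -63.852508544921875), (51.407569885253906, 25.826353073120117), 76.9743423461914)
top.npz [247 183  25  35 410] z 0.09751447676512404 ((528.104736328125, 96.92811584472656), (64.98794555664062, 100.04928588867188), 76.92256927490234)
top.npz [275 201  29  17 212] z 0.09739528011681342 ((508.3433837890625, 13.505256652832031), (80.1700668334961, 39.122711181640625), 70.07930755615234)
top.npz [323 201  18  35 323] z 0.09788903692144202 ((480.3189392089844, -110.96692657470703), (29.841529846191406, 99.5683364868164), 77.05697631835938)
top.npz [308 209  18  12  90] z 0.09516778657230673 ((490.9494934082031, -66.1958236694336), (50.161678314208984, 25.283166885375977), 77.19490814208984)
166 [0.4705 0.0148 0.0329]
169 [0.4785 0.0138 0.0147]
172 [0.468  0.0137 0.0734]
175 [0.4678 0.0132 0.0872]
178 [0.4688 0.0126 0.0956]
181 [0.4719 0.0119 0.0959]
184 [0.4751 0.0113 0.0958]
187 [0.4793 0.0105 0.0925]
190 [0.4829 0.0097 0.0915]
193 [0.4862 0.009  0.0915]
196 [0.4899 0.0083 0.0901]
199 [0.4906 0.0078 0.098 ]
202 [0.4933 0.0072 0.0995]
205 [0.4964 0.0065 0.1002]
208 [0.5009 0.0056 0.0968]
211 [0.5043 0.0049 0.097 ]
214 [0.5074 0.0042 0.0975]
```

```bash
cat >> h.py <<'E'
O=np.array([.5068,.0042,0]);YAW=np.radians(-13.0)
S=R.from_euler("z",YAW).as_matrix()
def tostage(p): return S.T@(np.array(p)-O)
def go(target,Rt=None):
    """print tool-frame mm shift and rotvec to world target"""
    o=readout.get_obs();r=Rq(o["eef_rot"])
    print("t",o["time_s"],"pos",o["eef_pos"].round(4),"stage",(tostage(o["eef_pos"])*1000).round(1),"F",np.array(o["wrist_force"]).round(1),"op",round(o["opening"],3))
    print("d",(1000*r.inv().apply(np.array(target)-o["eef_pos"])).round(1))
    if Rt is not None: print("rot",(r.inv()*Rt).as_rotvec().round(4))
def down(ang): # tool z down, tool x at world angle ang
    c,s=np.cos(ang),np.sin(ang); return R.from_matrix(np.array([[c,s,0],[s,-c,0],[0,0,-1]]).astype(float))
E
python3 - <<'E'
from h import *
go(O+S@[-.066,0,.087],down(np.pi+YAW)); print(readout.get_obs()["dq"])
E
```

```text
t 1.45 pos [ 0.4733 -0.005   0.2706] stage [-30.6 -16.5 270.6] F [ 0.9 -5.3  0.7] op 0.002
d [ 35.9  16.8 183.4]
rot [-0.0027  0.0024 -0.0038]
[ 0.07669521 -0.03980451  0.04423755  0.01969637  0.01857539  0.11557645]
```

Emit:
play_rows(
  xyz=[
    [20,8,20],
    [31,12,60],
    [31,12,100],
    [31,12,140],
    [31,12,170],
    [31,12,182],
    [31,12,182],
    [31,12,182],
    [31,12,182],
    [31,12,182],
  ],
  rot=[
    [0,0,0],
    [0,0,0],
    [0,0,0],
    [0,0,0],
    [0,0,0],
    [0,0,0],
    [0,0,0],
    [0,0,0],
    [0,0,0],
    [0,0,0],
  ],
  grip=[0,0,0,0,0,0,0,0,0,0],
)

```text
time_s: 2.7
eef_pos: [0.4438, 0.0198, 0.089]
eef_rot: [0.001, 0.113, 0.994, -0.0]
wrist_force: [0.7, -0.6, 0.7]
opening: -0.001
grasp_force: 0.0
```

```bash
python3 - <<'E'
from h import *
go(O+S@[-.040,0,.087],down(np.pi+YAW)); print(readout.get_obs()["dq"])
E
```

```text
t 2.7 pos [0.4438 0.0198 0.089 ] stage [-64.9   1.   89. ] F [ 0.7 -0.6  0.7] op -0.001
d [-24.9  -1.    2.1]
rot [-0.0001  0.0015  0.0002]
[-1.82837005e-03  5.42742293e-03  5.73525792e-03 -8.50186879e-06
 -7.38045464e-04  5.36596334e-04]
```

Push: 25 mm expected to leave ~4 mm of travel.

Emit:
play_rows(
  xyz=[
    [-4,-1,1],
    [-8,-1,2],
    [-12,-1,2],
    [-15,-1,2],
    [-18,-1,2],
    [-20,-1,2],
    [-22,-1,2],
    [-24,-1,2],
    [-25,-1,2],
    [-25,-1,2],
  ],
  rot=[
    [0,0,0],
    [0,0,0],
    [0,0,0],
    [0,0,0],
    [0,0,0],
    [0,0,0],
    [0,0,0],
    [0,0,0],
    [0,0,0],
    [0,0,0],
  ],
  grip=[0,0,0,0,0,0,0,0,0,0],
)

```text
time_s: 3.95
eef_pos: [0.4672, 0.0134, 0.0861]
eef_rot: [-0.0, 0.113, 0.994, 0.0]
wrist_force: [-2.7, 0.4, -1.9]
opening: 0.0
grasp_force: 1.6
```

Emit:
play_rows(
  xyz=[
    [-1,0,0],
    [-1,0,0],
    [-2,0,0],
    [-2,0,0],
    [-3,0,0],
    [-3,0,0],
    [-3.5,0,0],
    [-3.5,0,0],
    [-4,0,0],
    [-4,0,0],
  ],
  rot=[
    [0,0,0],
    [0,0,0],
    [0,0,0],
    [0,0,0],
    [0,0,0],
    [0,0,0],
    [0,0,0],
    [0,0,0],
    [0,0,0],
    [0,0,0],
  ],
  grip=[0,0,0,0,0,0,0,0,0,0],
)

```text
time_s: 5.2
eef_pos: [0.4714, 0.0124, 0.0863]
eef_rot: [0.0, 0.113, 0.994, -0.0]
wrist_force: [-3.6, 0.7, -1.9]
opening: 0.004
grasp_force: 1.6
```

Emit:
play_rows(
  xyz=[
    [-0.5,0,0],
    [-0.5,0,0],
    [-1,0,0],
    [-1,0,0],
    [-1.5,0,0],
    [-1.5,0,0],
    [-2,0,0],
    [-2,0,0],
    [-2,0,0],
    [-2,0,0],
  ],
  rot=[
    [0,0,0],
    [0,0,0],
    [0,0,0],
    [0,0,0],
    [0,0,0],
    [0,0,0],
    [0,0,0],
    [0,0,0],
    [0,0,0],
    [0,0,0],
  ],
  grip=[0,0,0,0,0,0,0,0,0,0],
)

```text
time_s: 6.45
eef_pos: [0.4719, 0.0123, 0.0862]
eef_rot: [-0.002, 0.113, 0.994, 0.0]
wrist_force: [-10.0, 1.9, 6.1]
opening: 0.003
grasp_force: 4.9
```

Emit:
play_rows(
  xyz=[
    [-0.5,0,0],
    [-0.5,0,0],
    [-1,0,0],
    [-1,0,0],
    [-1.5,0,0],
    [-1.5,0,0],
    [-2,0,0],
    [-2,0,0],
    [-2,0,0],
    [-2,0,0],
  ],
  rot=[
    [0,0,0],
    [0,0,0],
    [0,0,0],
    [0,0,0],
    [0,0,0],
    [0,0,0],
    [0,0,0],
    [0,0,0],
    [0,0,0],
    [0,0,0],
  ],
  grip=[0,0,0,0,0,0,0,0,0,0],
)

```text
time_s: 7.7
eef_pos: [0.472, 0.0124, 0.0858]
eef_rot: [-0.004, 0.113, 0.994, 0.0]
wrist_force: [-16.0, 3.6, 9.0]
opening: -0.003
grasp_force: 8.0
```

Pin is home (the force rose and motion stopped). Back off, rise, and look at the cross hole from above.

Emit:
play_rows(
  xyz=[
    [8,0,0],
    [14,0,0],
    [14,0,-30],
    [14,0,-70],
    [10,0,-104],
    [-15,0,-104],
    [-40,0,-104],
    [-60,0,-104],
    [-60,0,-104],
    [-60,0,-104],
  ],
  rot=[
    [0,0,0],
    [0,0,0],
    [0,0,0],
    [0,0,0],
    [0,0,0],
    [0,0,0],
    [0,0,0],
    [0,0,0],
    [0,0,0],
    [0,0,0],
  ],
  grip=[0,0,0,0,0,0,0,0,0,0],
)

```text
time_s: 8.95
eef_pos: [0.5331, -0.0018, 0.1902]
eef_rot: [-0.0, 0.113, 0.994, 0.0]
wrist_force: [-0.5, 0.7, 0.2]
opening: 0.003
grasp_force: 0.0
```

```bash
python3 - <<'E'
from h import *
np.set_printoptions(precision=4,suppress=True)
c=cam("wrist");dump(c,"w2.npz");
u,v=proj(c,O+S@[.025,0,.091]);print(u,v); u0,v0=int(u)-60,int(v)-45; print(u0,v0)
save(c,"w2.png",(u0,v0,u0+120,v0+90),6)
go(np.array([.4666,-.4291,.21]))
E
```

```text
323.3960019764709 206.50905755951155
263 161
t 9.0 pos [ 0.533  -0.0018  0.1902] stage [ 26.9   0.1 190.2] F [0.4 0.1 0.3] op 0.002
d [ -31.3 -431.3  -19.8]
```

View pics/w2.png

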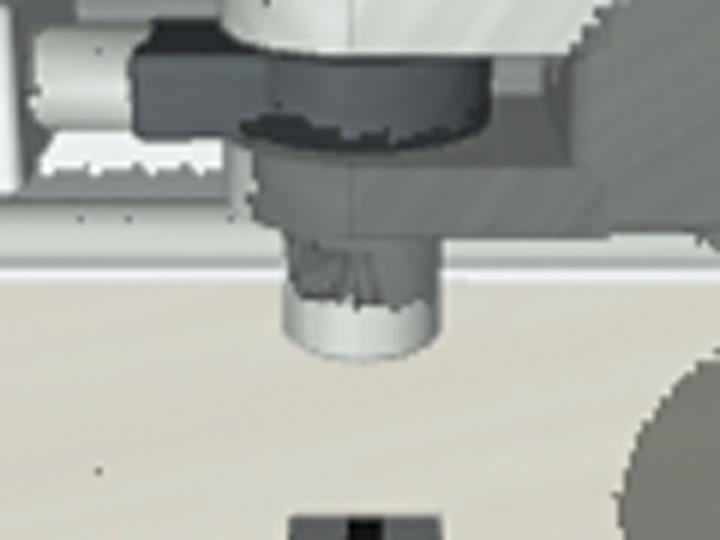

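The crop shows the pin's free end at crop (285–440, 238–360). A darker patch, probably the hole mouth, is near (325,270), left of the crest at 362, which is the -y side. I'll enhance it.

```bash
python3 - <<'E'
from h import *
c=load("w2.npz");g=cv2.cvtColor(c["color"],cv2.COLOR_RGB2GRAY)[198:224,306:342]
print(g[2:18,3:33])
g=np.clip((g.astype(float)-60)*2.2,0,255).astype(np.uint8)
cv2.imwrite("pics/w2b.png",cv2.resize(g,None,fx=20,fy=20,interpolation=cv2.INTER_NEAREST))
E
```

```text
[[199 120  92 104 109 111 112 114 113 113 112 111 104 108 106 107 107 108
  108 107 105 104 103 102 104 103 100 102 123 122]
 [209 149  91 109 102 105  92 116 118 120 121 120 119 119 118 121 121 121
  120 119 116 114 112 109 106 101 100 136 206 202]
 [205 152 104 113  97  99  84  99 108 108 111 114 117 119 118 119 121 121
  121 120 118 115 112 110 107 102 100 140 214 209]
 [192 147 105 112 100 104 104  97  95  94  99  95 103 111 108 102 116 118
  119 120 119 114 112 109 106 102  99 134 203 198]
 [178 180 110 108 101 101 102  99 100 104 105  93 104 111 108 102 115 119
  119 118 118 114 113 109 105 101  96 123 181 176]
 [189 190 108 101 103 102 101 104 107 112 110  98 106 109 114 104 114 121
  119 118 117 115 113 109 104 100  98 136 190 185]
 [237 215 108  91 104 105 108 111 111 112 109 101 113 110 117 107 113 120
  117 119 117 115 112 108 103  99 108 184 243 239]
 [227 203 103  86 110 112 112 113 110 109 106  98 116 107 118 108 107 118
  118 118 117 115 113 109 104  97 105 173 229 225]
 [208 170 152 103 110 112 113 111 119  96  97 104 116 103 117 113 102 113
  118 118 116 114 112 108 
[... 200 characters left out ...]
158  91 106 113  90 103
  117 115 115 112 110 107  99 100 104 162 214 211]
 [205 159 156 171 173 187 182 158 169 181 131 178 165  81  95 107  86  99
  115 115 115 112 119 154 138 100 113 161 215 211]
 [205 160 155 171 184 198 197 197 205 212 208 217 203 124 204 203 198 196
  184 112 124 172 163 160 148 124 115 161 215 211]
 [206 159 155 170 182 195 196 201 208 212 217 218 220 205 215 212 209 207
  201 185 179 180 169 158 146 128 115 161 215 210]
 [208 158 154 170 180 196 195 200 205 211 215 217 218 215 211 209 207 205
  200 195 188 177 168 157 146 128 114 161 215 210]
 [206 154 152 170 181 196 195 200 205 210 216 216 217 214 210 209 206 203
  199 193 186 177 168 157 145 128 113 160 214 210]]
```

View pics/w2b.png

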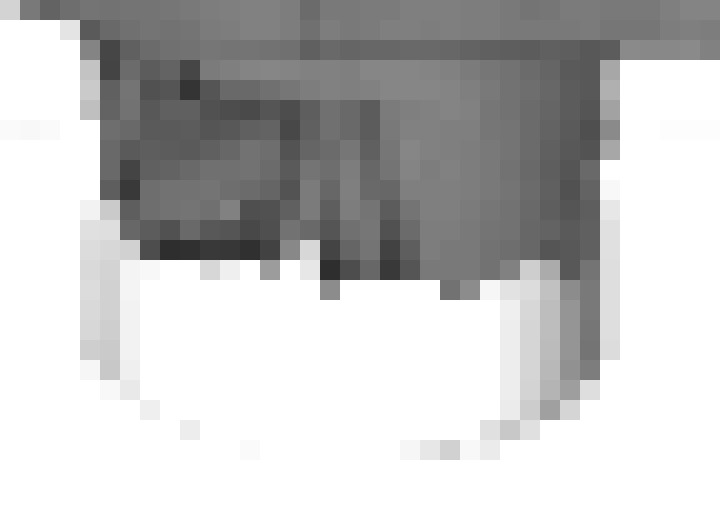

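The mouth outline spans u≈313–320 against a pin centre of u=323.5. So the hole leans to -y, with its mouth about 5.5 mm off the crest. Next is the clip view, turning the tool 90° on the way.

Emit:
play_rows(
  xyz=[
    [-3,-40,-20],
    [-6,-90,-20],
    [-10,-140,-20],
    [-14,-195,-20],
    [-18,-250,-20],
    [-22,-305,-20],
    [-26,-355,-20],
    [-29,-400,-20],
    [-31,-431,-20],
    [-31,-431,-20],
  ],
  rot=[
    [0,0,0.16],
    [0,0,0.33],
    [0,0,0.5],
    [0,0,0.67],
    [0,0,0.84],
    [0,0,1.01],
    [0,0,1.18],
    [0,0,1.35],
    [0,0,1.51],
    [0,0,1.57],
  ],
  grip=[0,0,0,0,0,0,0,0,0,0],
)

```text
time_s: 10.25
eef_pos: [0.4657, -0.4309, 0.2102]
eef_rot: [0.0, 0.784, 0.621, -0.0]
wrist_force: [0.2, 0.6, -0.6]
opening: 0.004
grasp_force: 0.0
```

Emit:
play_rows(
  xyz=[
    [0,0,0],
    [0,0,0],
    [0,0,0],
    [0,0,0],
    [0,0,0],
    [0,0,0],
    [0,0,0],
    [0,0,0],
    [0,0,0],
    [0,0,0],
  ],
  rot=[
    [0,0,0],
    [0,0,0],
    [0,0,0],
    [0,0,0],
    [0,0,0],
    [0,0,0],
    [0,0,0],
    [0,0,0],
    [0,0,0],
    [0,0,0],
  ],
  grip=[0.4,0.4,0.4,0.4,0.4,0.4,0.4,0.4,0.4,0.4],
)

```text
time_s: 11.5
eef_pos: [0.4669, -0.4289, 0.2103]
eef_rot: [-0.0, 0.782, 0.623, 0.0]
wrist_force: [-0.0, -0.8, 0.2]
opening: 0.399
grasp_force: 0.0
```

```bash
python3 - <<'E'
from h import *
np.set_printoptions(precision=4,suppress=True)
c=cam("wrist");dump(c,"w3.npz");save(c,"w3.png",(160,60,480,300),2.5)
go(np.array([.4666,-.4291,.21]),down(YAW+np.pi/2))
P=pts(c);Z=P[...,2]
for lo,hi in((.06,.125),(.13,.17)):
    m=((Z>lo)&(Z<hi)).astype(np.uint8);m[260:]=0
    n,l,st,ce=cv2.connectedComponentsWithStats(m)
    for i in range(1,n):
        if st[i,4]>40:
            s=P[l==i];print(lo,st[i],s.mean(0),"zmax",s[:,2].max(),cv2.minAreaRect((s[:,:2]*1000).astype(np.float32)))
E
```

```text
t 11.55 pos [ 0.4669 -0.4289  0.2103] stage [  58.6 -431.   210.3] F [ 0.7 -0.1  0.4] op 0.398
d [-0.3 -0.3  0.3]
rot [-0.     -0.      0.0008]
0.06 [  498    20   142   160 12216] [ 0.6486 -0.3874  0.0999] zmax 0.12499972660828323 ((653.29736328125, -391.646484375), (109.40161895751953, 49.50694274902344), 74.55839538574219)
0.06 [215 118  49  22 410] [ 0.4192 -0.3556  0.098 ] zmax 0.12498206750971183 ((416.8970031738281, -354.629638671875), (6.6465559005737305, 25.827667236328125), 41.94132614135742)
0.06 [249 137  28  15 212] [ 0.4324 -0.3686  0.0985] zmax 0.12468207779581461 ((431.3351745605469, -369.3023376464844), (5.752652168273926, 11.68305492401123), 45.98374938964844)
0.06 [295 176  28  30 505] [ 0.4576 -0.4146  0.0991] zmax 0.11256881781109748 ((457.1686706542969, -415.9875183105469), (9.164287567138672, 29.035335540771484), 25.282207489013672)
0.06 [ 587  189   53   71 3273] [ 0.7242 -0.5171  0.0829] zmax 0.11108312240423515 ((727.03369140625, -520.189453125), (81.43268585205078, 38.274261474609375), 58.391197204589844)
0.13 [ 617   64   23  109 1665] [ 0.6581 -0.3993  0.1557] zmax 0.16948597925466583 ((660.75341796875, -400.7762451171875), (63.8220329284668, 17.145936965942383), 87.44672393798828)
0.13 [ 189  111   61   50 1454] [ 0.4179 -0.3551  0.151 ] zmax 0.15887863548151512 ((416.61590576171875, -354.869384765625), (13.21611499786377, 38.6859130859375), 39.81797790527344)
```

View pics/w3.png

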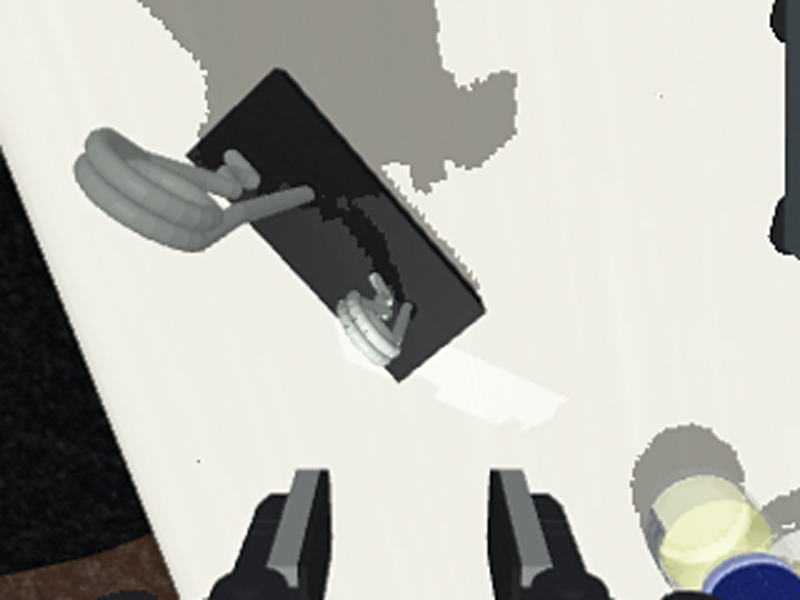

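The crop shows the small clip's coil at crop (370,325) and its leg running to the block at about (408,308). The bow's foot is at (382,290), so clip y points up-left. The big clip leans well over to the left. Now the leg's line and the coil's axis.

```bash
python3 - <<'E'
from h import *
np.set_printoptions(precision=4,suppress=True)
c=load("w3.npz");P=pts(c);Z=P[...,2]
g=cv2.cvtColor(c["color"],cv2.COLOR_RGB2GRAY)
m=(g>75)&(Z>.031)&(Z<.118); r=np.zeros_like(m);r[165:212,290:332]=1;m&=r
for v in range(168,208,2):
    print(v,[(u,int(Z[v,u]*1000)) for u in range(292,330,2) if m[v,u]])
s=P[m&(Z>.085)];n=s.mean(0);_,sv,V=np.linalg.svd(s-n,full_matrices=False);print(len(s),n,sv,V)
mk=((g<60)).astype(np.uint8);k=max(cv2.findContours(mk[:250,200:360].copy(),0,1)[0],key=cv2.contourArea)
rr=cv2.minAreaRect(k+[200,0]);b=cv2.boxPoints(rr);w=np.array([onplane(c,*p,.028) for p in b]);print(w,np.linalg.norm(np.diff(w,axis=0),axis=1),w.mean(0))
E
```

```text
168 []
170 [(308, 32), (310, 33)]
172 [(308, 33), (310, 36), (312, 36)]
174 [(310, 37), (312, 38), (314, 36)]
176 [(300, 97), (302, 97), (312, 41), (314, 41)]
178 [(300, 100), (302, 101), (304, 83), (310, 55), (312, 58), (314, 51), (316, 43)]
180 [(296, 98), (298, 98), (300, 104), (302, 104), (304, 91), (306, 81), (308, 78), (310, 57), (312, 60), (314, 58), (316, 45)]
182 [(296, 101), (298, 102), (300, 106), (302, 107), (304, 105), (306, 83), (308, 78), (310, 75), (312, 71), (314, 61), (322, 33)]
184 [(296, 103), (298, 105), (300, 106), (302, 108), (304, 107), (306, 89), (308, 88), (310, 73), (312, 71), (314, 69), (316, 64), (320, 42), (322, 43)]
186 [(296, 105), (298, 107), (300, 105), (302, 108), (304, 108), (306, 108), (308, 89), (310, 88), (312, 68), (314, 67), (316, 63), (320, 52), (322, 50)]
188 [(296, 106), (298, 108), (300, 108), (302, 109), (304, 110), (306, 109), (308, 108), (310, 89), (312, 88), (318, 56), (320, 62), (322, 58)]
190 [(298, 108), (300, 108), (302, 107), (304, 110), (306, 111), (308, 111), (310, 89), (312, 90), (314, 89), (318, 69), (320, 68), (322, 62)]
192 
[... 338 characters left out ...]
(312, 111), (314, 109), (316, 95), (318, 95), (320, 83)]
198 [(302, 109), (304, 110), (306, 110), (308, 110), (310, 109), (312, 110), (314, 109), (316, 107), (318, 105)]
200 [(304, 110), (306, 111), (308, 112), (310, 110), (312, 109), (314, 109), (316, 107), (318, 107)]
202 [(306, 109), (308, 110), (310, 110), (312, 108), (314, 105), (316, 107), (318, 103)]
204 [(310, 108), (312, 108), (314, 106)]
206 []
410 [ 0.4569 -0.4136  0.1053] [0.1477 0.1377 0.0483] [[-0.3867  0.6383  0.6656]
 [ 0.2369 -0.6287  0.7407]
 [ 0.8913  0.4441  0.0919]]
[[ 0.3938 -0.3477  0.028 ]
 [ 0.4396 -0.3248  0.028 ]
 [ 0.5039 -0.4352  0.028 ]
 [ 0.4557 -0.4652  0.028 ]] [0.0512 0.1277 0.0568] [ 0.4482 -0.3932  0.028 ]
```

```bash
python3 - <<'E'
from h import *
np.set_printoptions(precision=4,suppress=True)
c=load("w3.npz");P=pts(c);Z=P[...,2]
g=cv2.cvtColor(c["color"],cv2.COLOR_RGB2GRAY)
m=np.zeros(Z.shape,bool);m[180:196,316:325]=1;m&=(g>75)&(Z>.035)&(Z<.088)
u,v=np.meshgrid(np.arange(640),np.arange(400));m&=(u>=317)
s=P[m];n0=s.mean(0);d=np.linalg.svd(s-n0)[2][0];d*=np.sign(d[2]);print("leg",len(s),n0,d)
n=np.array([.8913,.4441,.0919]);d2=d-n*(d@n);d2/=np.linalg.norm(d2);print("leg inplane",d2,"d.n",d@n)
up=np.array([0,0,1.])-n*n[2];up/=np.linalg.norm(up);yy=np.cross(up,n);print("yy",yy)
m=np.zeros(Z.shape,bool);m[165:212,290:332]=1;m&=(g>75)&(Z>.095)&(Z<.118)
s=P[m];ref=np.array([.457,-.416,.0985])
for nm,a in(("n",n),("y",yy),("up",up)):
    t=(s-ref)@a*1000;print(nm,np.percentile(t,[1,5,50,95,99]))
t=(n0-ref);print("leg offset y at ref height",(t-d2*((t@up)/(d2@up)))@yy*1000, "n",(t-d*((t@up)/(d@up)))@n*1000)
go(ref+0,R.from_matrix(np.c_[np.cross(n,-d2),n,-d2]))
go(ref+0,R.from_matrix(np.c_[np.cross(n,-up),n,-up]))
E
```

```text
leg 57 [ 0.4648 -0.426   0.0626] [-0.0435  0.0683  0.9967]
leg inplane [-0.118   0.0315  0.9925] d.n 0.08319458515573293
yy [-0.446   0.8951 -0.    ]
n [-3.2557 -2.4754  1.7717  5.2429  5.4969]
y [-10.6199  -8.7913   3.2799  13.1969  14.0438]
up [-2.6745  0.959  10.2856 12.8878 13.4848]
leg offset y at ref height -9.485716657131718 n 2.273008610384143
t 11.55 pos [ 0.4669 -0.4289  0.2103] stage [  58.6 -431.   210.3] F [ 0.7 -0.1  0.4] op 0.398
d [ 10.4 -12.6 111.8]
rot [-0.1161 -0.046  -0.6837]
t 11.55 pos [ 0.4669 -0.4289  0.2103] stage [  58.6 -431.   210.3] F [ 0.7 -0.1  0.4] op 0.398
d [ 10.4 -12.6 111.8]
rot [-0.0884  0.0317 -0.6878]
```

Emit:
play_rows(
  xyz=[
    [4,-4,0],
    [8,-8,0],
    [12.3,-12.8,0],
    [12.3,-12.8,10],
    [12.3,-12.8,35],
    [12.3,-12.8,60],
    [12.3,-12.8,85],
    [12.3,-12.8,100],
    [12.3,-12.8,106],
    [12.3,-12.8,106],
  ],
  rot=[
    [0,0,-0.17],
    [0,0,-0.34],
    [0,0,-0.51],
    [0,0,-0.681],
    [0,0,-0.681],
    [0,0,-0.681],
    [0,0,-0.681],
    [0,0,-0.681],
    [0,0,-0.681],
    [0,0,-0.681],
  ],
  grip=[0.4,0.4,0.4,0.4,0.4,0.4,0.4,0.4,0.4,0.4],
)

```text
time_s: 12.8
eef_pos: [0.4573, -0.4142, 0.1045]
eef_rot: [0.0, 0.529, 0.848, -0.0]
wrist_force: [0.2, -0.0, 0.0]
opening: 0.4
grasp_force: 0.0
```

Emit:
play_rows(
  xyz=[
    [0,0,0],
    [0,0,0],
    [0,0,0],
    [0,0,0],
    [0,0,0],
    [0,0,0],
    [0,0,0],
    [0,0,0],
    [0,0,0],
    [0,0,0],
  ],
  rot=[
    [0,0,0],
    [0,0,0],
    [0,0,0],
    [0,0,0],
    [0,0,0],
    [0,0,0],
    [0,0,0],
    [0,0,0],
    [0,0,0],
    [0,0,0],
  ],
  grip=[0.4,0.35,0.3,0.25,0.2,0.15,0.1,0.05,0,0],
)

```text
time_s: 14.05
eef_pos: [0.4572, -0.414, 0.1043]
eef_rot: [0.0, 0.529, 0.848, 0.0]
wrist_force: [0.7, 0.8, 1.4]
opening: 0.117
grasp_force: 58.7
```

Emit:
play_rows(
  xyz=[
    [0.3,0,-4],
    [0.8,0,-10],
    [1.4,0,-18],
    [2,0,-26],
    [2,0,-50],
    [2,0,-80],
    [2,0,-110],
    [2,0,-125],
    [2,0,-125],
    [2,0,-125],
  ],
  rot=[
    [0,0,0],
    [0,0,0],
    [0,0,0],
    [0,0,0],
    [0,0,0],
    [0,0,0],
    [0,0,0],
    [0,0,0],
    [0,0,0],
    [0,0,0],
  ],
  grip=[0,0,0,0,0,0,0,0,0,0],
)

```text
time_s: 15.3
eef_pos: [0.4559, -0.4116, 0.2279]
eef_rot: [-0.001, 0.529, 0.848, 0.0]
wrist_force: [0.5, 0.2, 0.1]
opening: 0.119
grasp_force: 58.5
```

```bash
python3 - <<'E'
from h import *
np.set_printoptions(precision=4,suppress=True)
go(O+S@[.025,.05,.26],down(YAW+np.pi/2))
o=readout.get_obs();print(o["opening"],o["grasp_force"])
c=cam("wrist");dump(c,"w4.npz");b=cam("side");dump(b,"s4.npz")
p=proj(b,o["eef_pos"]);print(p);x,y=int(p[0]),int(p[1])
A=cv2.resize(c["color"][130:330,240:400,::-1],(480,600),interpolation=2)
B=cv2.resize(b["color"][max(y-20,0):max(y-20,0)+100,x-26:x+27,::-1],(318,600),interpolation=2)
cv2.imwrite("pics/w4.png",np.hstack([A,B]))
E
```

```text
t 15.3 pos [ 0.4559 -0.4116  0.2279] stage [  43.9 -416.6  227.9] F [0.5 0.2 0.1] op 0.119
d [374.3 279.4 -31.4]
rot [-0.0011 -0.0019  0.6818]
0.11856908513187632 58.52566480636597
[416.7647 284.9358]
```

View pics/w4.png

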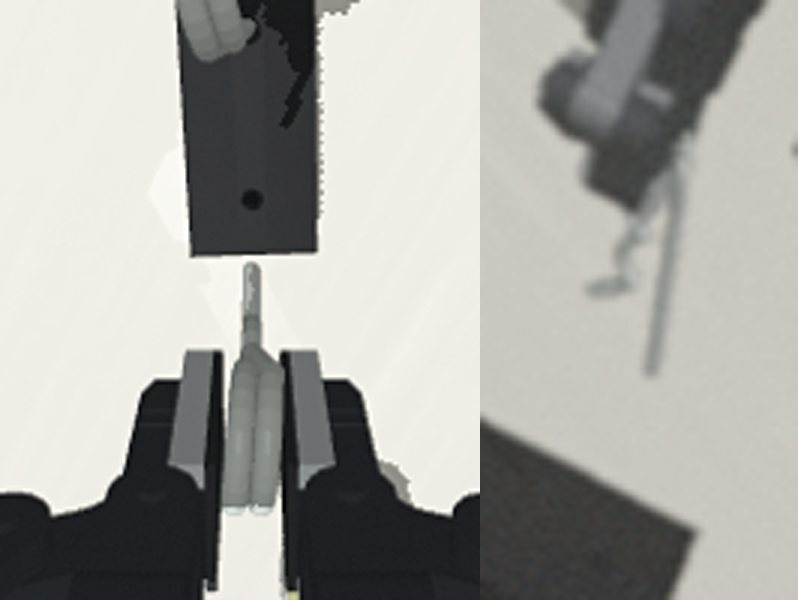

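The left half shows the coil gripped between the pads, with the wire's far end at wrist pixel (323.7,218). The right half shows the leg tip at side pixel (418.5,326.5), the bow foot at (411,312), and the top of the leg near (422.5,292).

```bash
cat >> h.py <<'E'
def clip_model(c0,a,b=0):
    """tool-frame points; c0 coil centre (tool, m), a tilt about tool y, b about tool x"""
    M=R.from_rotvec([b,0,0])*R.from_rotvec([0,-a,0])
    # clip axes in tool: y->+x, z->-z, x->? (y x z)
    B=np.array([[0,1,0],[1,0,0],[0,0,-1.]]) # columns: clip x,y,z in tool
    f=lambda p: np.array(c0)+M.apply(B@(np.array(p)-[0,.011,.046]))
    return {"tip":f([0,0,-.045]),"org":f([0,0,0]),"top":f([0,0,.03]),"coil":f([0,.011,.046])}
E
python3 - <<'E'
from h import *
np.set_printoptions(precision=2,suppress=True)
c=load("w4.npz");b=load("s4.npz");o=readout.get_obs()
T=np.eye(4);T[:3,:3]=Rq(o["eef_rot"]).as_matrix();T[:3,3]=o["eef_pos"]
for a in(0,.08,.16):
    m=clip_model([0,0,.006],a)
    for k,p in m.items():
        w=(T@np.append(p,1))[:3];print(a,k,p*1000,"wrist",proj(c,w),"side",proj(b,w))
# side leg centre line
g=cv2.cvtColor(b["color"],cv2.COLOR_RGB2GRAY).astype(int)
for v in range(290,332,3): print(v,g[v,404:432])
E
```

```text
0 tip [-11.   0.  97.] wrist [323.12 222.01] side [412.6  323.56]
0 org [-11.   0.  52.] wrist [323.07 248.71] side [417.39 308.17]
0 top [-11.   0.  22.] wrist [323.02 273.95] side [420.85 297.05]
0 coil [0. 0. 6.] wrist [323.01 272.97] side [415.98 287.44]
0.08 tip [-18.24   0.    95.83] wrist [323.11 230.75] side [416.79 325.36]
0.08 org [-14.64   0.    50.97] wrist [323.06 254.3 ] side [419.66 308.91]
0.08 top [-12.24   0.    21.07] wrist [323.02 276.75] side [421.72 297.08]
0.08 coil [0. 0. 6.] wrist [323.01 272.97] side [415.98 287.44]
0.16 tip [-25.36   0.    94.09] wrist [323.09 239.58] side [421.03 326.96]
0.16 org [-18.19   0.    49.66] wrist [323.05 259.98] side [421.92 309.53]
0.16 top [-13.41   0.    20.04] wrist [323.01 279.54] side [422.56 297.04]
0.16 coil [0. 0. 6.] wrist [323.01 272.97] side [415.98 287.44]
290 [200 200 186 151 109  79  69  69  67  68  65  65  67  70  71  67  73  86
 119 152 168 181 193 198 199 198 198 198]
293 [199 196 168 128  88  70  72  69  70  67  70  69  67  71  79 100 128 131
 135 157 176 191 198 199 200 199 198 199]
296 [199 201 199 191 174 
[... 702 characters left out ...]
198 197 194 192 193 195 196 200 201 200 199 197 185 151 150 170
 192 198 200 201 200 200 199 198 198 198]
317 [200 199 199 198 198 198 198 198 198 199 200 201 201 196 173 150 160 181
 194 198 199 198 199 199 198 201 200 198]
320 [200 198 200 199 199 198 197 198 197 197 198 199 200 192 160 147 168 191
 199 200 199 199 199 198 199 200 200 198]
323 [199 199 199 199 199 199 199 199 199 199 199 200 194 175 148 157 176 193
 200 199 199 199 199 199 199 198 199 199]
326 [199 199 200 200 199 199 199 199 199 199 200 200 195 177 164 176 192 198
 200 199 199 199 199 198 199 198 199 200]
329 [198 197 197 199 199 199 197 200 198 198 198 198 199 200 199 199 198 197
 199 200 198 199 198 199 199 199 198 200]
```

```bash
cat >> h.py <<'E'
A=.096
def tgt(tip_stage,tilt=0.0,c0=(0,0,.008),a=A):
    """TCP pose so that leg tip is at stage point; tilt = extra tilt of leg top to stage -y"""
    Rt=down(YAW+np.pi/2)*R.from_rotvec([0,a+tilt,0])
    p=O+S@np.array(tip_stage)-Rt.apply(clip_model(c0,a)["tip"]); return p,Rt
def tip():
    o=readout.get_obs();r=Rq(o["eef_rot"]);m=clip_model((0,0,.008),A)
    print("tip stage",(tostage(o["eef_pos"]+r.apply(m["tip"]))*1000).round(1),"org",(tostage(o["eef_pos"]+r.apply(m["org"]))*1000).round(1),
     "Fstage",(S.T@np.array(o["wrist_force"])).round(1),"T",np.array(o["torque"]).round(2),"op",round(o["opening"],3))
E
python3 - <<'E'
from h import *
for z in(.130,.111): p,r=tgt([.025,-.0055,z]);print(p);go(p,r)
E
```

```text
[0.53222399 0.00318809 0.22896316]
t 15.4 pos [ 0.4558 -0.4116  0.2276] stage [  43.8 -416.6  227.6] F [ 0.1 -0.6 -0.2] op 0.118
d [339.  250.9  -0.6]
rot [-0.0342  0.0898  0.6812]
[0.53222399 0.00318809 0.20996316]
t 15.4 pos [ 0.4558 -0.4116  0.2276] stage [  43.8 -416.6  227.6] F [ 0.1 -0.6 -0.2] op 0.118
d [338.9 250.9  18.4]
rot [-0.0342  0.0898  0.6812]
```

Emit:
play_rows(
  xyz=[
    [30,22,-10],
    [75,55,-15],
    [120,89,-15],
    [165,122,-15],
    [210,155,-15],
    [255,189,-15],
    [295,218,-10],
    [325,240,-5],
    [339,251,10],
    [339,251,18],
  ],
  rot=[
    [-0.003,0.008,0.06],
    [-0.007,0.018,0.14],
    [-0.011,0.03,0.23],
    [-0.015,0.042,0.32],
    [-0.02,0.054,0.41],
    [-0.025,0.066,0.5],
    [-0.029,0.076,0.58],
    [-0.032,0.085,0.645],
    [-0.034,0.09,0.681],
    [-0.034,0.09,0.681],
  ],
  grip=[0,0,0,0,0,0,0,0,0,0],
)

```text
time_s: 16.65
eef_pos: [0.532, 0.0038, 0.2096]
eef_rot: [-0.03, 0.781, 0.623, 0.037]
wrist_force: [-0.7, -0.3, -0.6]
opening: 0.119
grasp_force: 58.5
```

Emit:
play_rows(
  xyz=[
    [0,0,0],
    [0,0,0],
    [0,0,0],
    [0,0,0],
    [0,0,0],
    [0,0,0],
    [0,0,0],
    [0,0,0],
    [0,0,0],
    [0,0,0],
  ],
  rot=[
    [0,0,0],
    [0,0,0],
    [0,0,0],
    [0,0,0],
    [0,0,0],
    [0,0,0],
    [0,0,0],
    [0,0,0],
    [0,0,0],
    [0,0,0],
  ],
  grip=[0,0,0,0,0,0,0,0,0,0],
)

```text
time_s: 17.9
eef_pos: [0.5328, 0.0026, 0.2113]
eef_rot: [-0.029, 0.782, 0.622, 0.037]
wrist_force: [-0.8, 0.2, 0.1]
opening: 0.12
grasp_force: 58.5
```

```bash
python3 - <<'E'
from h import *
np.set_printoptions(precision=1,suppress=True)
tip();p,r=tgt([.025,-.0055,.111]);go(p,r)
c=cam("wrist");dump(c,"w5.npz");b=cam("side");dump(b,"s5.npz")
for nm,k in(("w",c),("s",b)):
  for q in([.025,-.0055,.111],[.025,-.0055,.0895],[.025,0,.091],[.025,0,.08],[.017,0,.099]): print(nm,q,proj(k,O+S@np.array(q)))
x,y=[int(t) for t in proj(b,O+S@[.025,0,.111])]; print(x,y)
Ai=cv2.resize(c["color"][150:270,264:384,::-1],(480,480),interpolation=2)
B=cv2.resize(b["color"][y-50:y+50,x-33:x+33,::-1],(317,480),interpolation=2)
cv2.imwrite("pics/w5.png",np.hstack([Ai,B]))
E
```

```text
tip stage [ 25.9  -6.1 112.3] org [ 25.8  -6.  157.3] Fstage [-0.8 -0.   0.1] T [-0.1  0.  -0.1] op 0.12
t 17.9 pos [0.5 0.  0.2] stage [ 25.7   4.3 211.3] F [-0.8  0.2  0.1] op 0.12
d [ 0.3 -0.7  1.3]
rot [0. 0. 0.]
w [0.025, -0.0055, 0.111] [321.9 230.7]
w [0.025, -0.0055, 0.0895] [321.9 222.6]
w [0.025, 0, 0.091] [321.9 217.2]
w [0.025, 0, 0.08] [322.  213.8]
w [0.017, 0, 0.099] [312.6 219.9]
s [0.025, -0.0055, 0.111] [321.6 182.9]
s [0.025, -0.0055, 0.0895] [321.5 189.7]
s [0.025, 0, 0.091] [320.8 187.9]
s [0.025, 0, 0.08] [320.8 191.3]
s [0.017, 0, 0.099] [317.7 185.9]
320 181
```

View pics/w5.png

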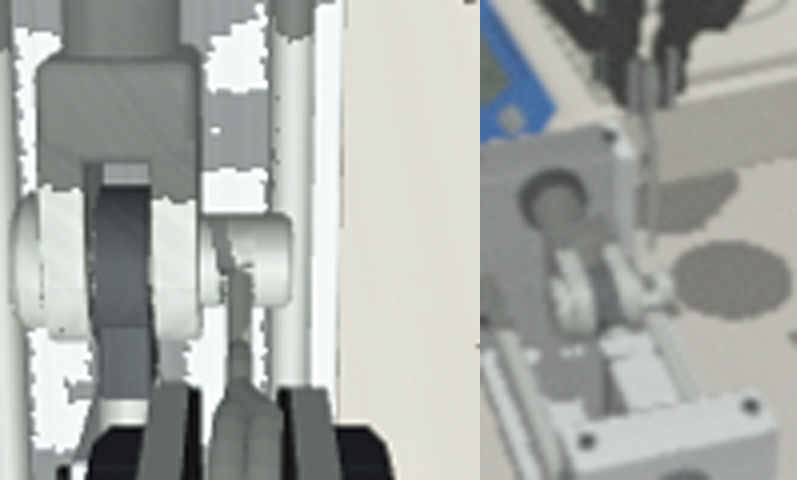

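The left half shows the pin end at crop rows 212–305, the fork face at column 202 and the pin's end at 292, with the clip wire at column 238 directly over the pin. The right half shows the leg hanging at (650,240), above the pin end at (655,290). I'll check x against the fork face and the pin's end.

```bash
python3 - <<'E'
from h import *
np.set_printoptions(precision=1,suppress=True)
c=load("w5.npz");g=cv2.cvtColor(c["color"],cv2.COLOR_RGB2GRAY).astype(int)
P=pts(c)
for v in(206,210,214,218,222): print(v,g[v,308:342])
for v in(208,214,220): print([(u,*(tostage(P[v,u])*1000).round(1)) for u in range(310,340,2)])
c=load("w2.npz");P=pts(c)
print([(v,*(tostage(P[v,326])*1000).round(1)) for v in range(190,224,2)])
print([(u,*(tostage(P[216,u])*1000).round(1)) for u in range(306,342,2)])
E
```

```text
206 [230 233 235 239 233 111 142 140 116 118 119 119 122 144 141 140 140 138
 140 143 143 143 143 143 142 142 142 134 131 209 224 208 181 173]
210 [228 230 231 234 228 126 188 188 181 124 127 128 126 143 192 191 194 198
 200 196 185 186 186 186 185 186 186 177 160 195 223 206 180 171]
214 [232 232 232 232 225 141 229 226 227 223 126 123 124 126 160 221 217 215
 215 225 226 225 226 225 225 226 226 222 178 206 222 205 178 181]
218 [231 232 233 236 230 153 239 236 235 236 208 102 110 104 113 122 123 133
 157 211 238 235 235 235 235 235 236 233 191 213 221 203 174 181]
222 [224 222 223 224 217 145 225 222 222 220 179 115 165 112 121 124 122 117
 125 197 224 220 219 220 219 220 219 205 186 222 219 203 173 177]
[(310, np.float64(14.9), np.float64(11.1), np.float64(100.7)), (312, np.float64(16.6), np.float64(10.9), np.float64(100.0)), (314, np.float64(17.9), np.float64(7.3), np.float64(86.7)), (316, np.float64(19.7), np.float64(7.7), np.float64(88.1)), (318, np.float64(21.5), np.float64(7.6), np.float64(87.9)), (320, np.float64(23.3), np.float64(7.7), np.float64(88.2)), (322, np.float64(25.
[... 3754 characters left out ...]
 np.float64(-4.4), np.float64(90.6)), (320, np.float64(33.3), np.float64(-2.7), np.float64(90.8)), (322, np.float64(33.1), np.float64(-1.1), np.float64(91.3)), (324, np.float64(32.6), np.float64(0.5), np.float64(92.6)), (326, np.float64(33.1), np.float64(2.1), np.float64(91.2)), (328, np.float64(33.1), np.float64(3.8), np.float64(91.2)), (330, np.float64(33.7), np.float64(5.4), np.float64(89.7)), (332, np.float64(34.0), np.float64(7.1), np.float64(89.0)), (334, np.float64(35.0), np.float64(8.8), np.float64(86.7)), (336, np.float64(69.5), np.float64(14.4), np.float64(1.5)), (338, np.float64(69.8), np.float64(16.7), np.float64(0.8)), (340, np.float64(70.3), np.float64(19.1), np.float64(-0.5))]
```

Pin geometry is consistent: fork face 17.3 mm, pin axis y≈0, crest 91 mm. The hole leans about 0.53 rad to -y with its mouth at y≈-5.6. I'll tilt the leg 0.3 rad towards the hole's lean and approach.

```bash
python3 - <<'E'
from h import *
for t in([.0252,-.0080,.099],[.0252,-.0056,.0915]): p,r=tgt(t,.3);go(p,r)
E
```

```text
t 18.0 pos [0.5328 0.0026 0.2113] stage [ 25.7   4.3 211.3] F [-0.5  0.4 -1.1] op 0.116
d [-33.   -0.6  11.7]
rot [0.0018 0.3016 0.0007]
t 18.0 pos [0.5328 0.0026 0.2113] stage [ 25.7   4.3 211.3] F [-0.5  0.4 -1.1] op 0.116
d [-31.3  -0.6  19.4]
rot [0.0018 0.3016 0.0007]
```

Emit:
play_rows(
  xyz=[
    [-6,0,0],
    [-12,0,1],
    [-18,-0.3,2],
    [-24,-0.6,4],
    [-30,-0.6,6],
    [-33,-0.6,8],
    [-33,-0.6,10],
    [-33,-0.6,11.7],
    [-33,-0.6,11.7],
    [-33,-0.6,11.7],
  ],
  rot=[
    [0,0.05,0],
    [0,0.1,0],
    [0,0.16,0],
    [0,0.22,0],
    [0.001,0.27,0],
    [0.002,0.302,0],
    [0.002,0.302,0],
    [0.002,0.302,0],
    [0.002,0.302,0],
    [0.002,0.302,0],
  ],
  grip=[0,0,0,0,0,0,0,0,0,0],
)

```text
time_s: 19.25
eef_pos: [0.5252, -0.0278, 0.1967]
eef_rot: [-0.122, 0.767, 0.611, 0.154]
wrist_force: [1.3, 0.3, 0.2]
opening: 0.114
grasp_force: 58.5
```

```bash
python3 - <<'E'
from h import *
np.set_printoptions(precision=1,suppress=True)
tip()
p,r=tgt([.0252,-.0056,.0915],.3);go(p,r)
b=cam("side");c=cam("wrist");dump(c,"w6.npz");dump(b,"s6.npz")
x,y=[int(t) for t in proj(b,O+S@[.025,0,.1])]; print(x,y,proj(b,O+S@[.0252,-.008,.099]),proj(b,O+S@[.0252,-.0056,.0895]),proj(b,O+S@[.036,0,.08]))
Ai=cv2.resize(c["color"][150:270,264:384,::-1],(480,480),interpolation=2)
B=cv2.resize(b["color"][y-30:y+30,x-20:x+20,::-1],(320,480),interpolation=2)
cv2.imwrite("pics/w6.png",np.hstack([Ai,B]))
E
```

```text
tip stage [25.2 -7.6 99.1] org [ 25.2 -20.9 142.1] Fstage [1.2 0.6 0.2] T [-0.2  0.1  0. ] op 0.114
t 19.25 pos [ 0.5 -0.   0.2] stage [ 25.2 -27.1 196.7] F [1.3 0.3 0.2] op 0.114
d [-1.1  0.   7.8]
rot [-0. -0.  0.]
320 185 [321.9 187.3] [321.6 189.7] [325.  190.4]
```

View pics/w6.png

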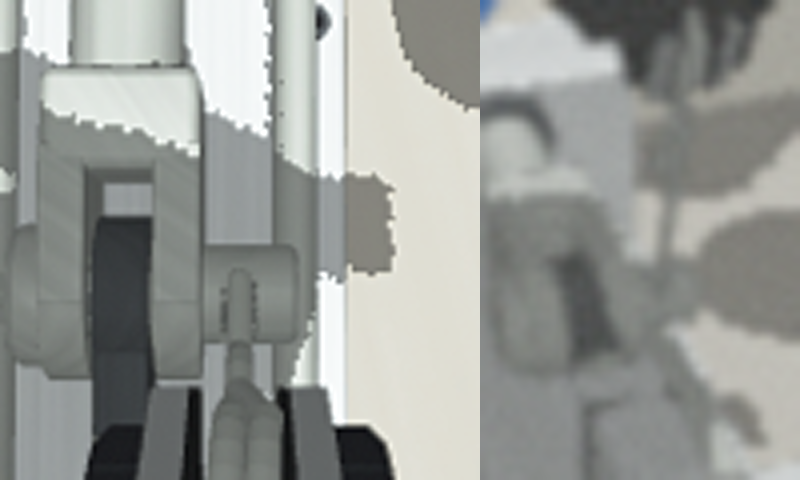

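The wrist crop shows the bow wire at column 239, with the hole's rim visible at columns 224 and 254. That puts x in line. The rim rows run about 280–335, on the -y side. Next I measure the mouth's y from the rim rows.

```bash
python3 - <<'E'
from h import *
np.set_printoptions(precision=1,suppress=True,linewidth=200)
c=load("w6.npz");g=cv2.cvtColor(c["color"],cv2.COLOR_RGB2GRAY).astype(int);P=pts(c)
for v in range(209,240): print(v,g[v,315:334],(tostage(P[v,316])*1000).round(1),(tostage(P[v,318])*1000).round(1))
for t in(.25,.4,.53,.7,.82): print(t,proj(c,O+S@[.0252,-.011*np.sin(t),.08+.011*np.cos(t)]))
E
```

```text
209 [127 156 155 157 157 152 153 153 154 154 155 156 157 154 154 155 149 104 114] [17.2 14.2 14.4] [19.4 14.3 12.9]
210 [128 157 158 161 160 156 156 157 156 157 158 160 161 158 156 157 152 105 114] [17.3 13.1 14.8] [19.5 13.1 14.9]
211 [104 110 109 110 110 109 109 109 108 108 108 108 107 108 110 109 109  97 100] [19.  10.1 84.8] [20.7 10.1 83.2]
212 [105 103 103 103 104 104 104 103 102 102 101 101 101 103 103 103 104 104 103] [19.   9.2 86.9] [20.7  9.2 85.3]
213 [113 111 112 112 111 110 109 109 109 108 109 107 109 110 111 111 111 112 112] [19.   8.3 87.3] [20.8  8.3 88.4]
214 [117 116 116 116 115 114 113 112 112 112 113 113 114 115 116 116 116 116 116] [19.   7.4 87.7] [20.8  7.4 87.8]
215 [121 119 120 119 118 118 117 119 118 118 118 119 119 121 120 120 120 119 120] [19.1  6.5 89.2] [20.8  6.5 90.1]
216 [123 123 123 122 121 121 121 124 124 124 123 124 123 124 122 123 122 123 122] [19.1  5.7 88.3] [20.8  5.7 89.5]
217 [128 126 126 126 127 126 124 107 113 109 117 124 125 125 126 125 126 126 125] [19.1  4.8 90.3] [20.8  4.8 90.5]
218 [131 129 129 129 130 128 113 113 120 117 113 114 126
[... 1918 characters left out ...]
5 [103 101 100 103 116 114 105  97  97  99 105 107  99 101 100 100 102 103 103] [ 19.  -10.9  83.9] [ 20.8 -10.9  83.6]
236 [137 149 151 152 150 128  96  89  96  96  92 102 138 149 148 150 144 104 114] [ 17.4 -15.7  14.1] [ 19.6 -15.7  14.4]
237 [143 156 157 159 155 131  94 103 106 104 102 102 145 157 155 156 150 104 114] [ 17.4 -16.8  14.8] [ 19.6 -16.7  14.8]
238 [142 154 156 158 155 134  99 105 106 104 102 102 129 157 154 155 150 104 114] [ 17.4 -17.8  15.6] [ 19.6 -17.8  15. ]
239 [155 154 156 158 152 118 100 105 106 105 102 102 129 157 155 155 149 104 114] [ 17.4 -19.   14.4] [ 19.6 -18.9  15.5]
0.25 [323.1 225.9]
0.4 [323.1 227.7]
0.53 [323.1 229.1]
0.7 [323.1 230.9]
0.82 [323.1 232. ]
```

Emit:
play_rows(
  xyz=[
    [-0.5,0,2],
    [-0.9,0,4],
    [-1.2,0,6],
    [-1.5,0,7.6],
    [-1.6,0,8.6],
    [-1.6,0,8.6],
    [-1.7,0,9.6],
    [-1.7,0,9.6],
    [-1.7,0,9.6],
    [-1.7,0,9.6],
  ],
  rot=[
    [0,0,0],
    [0,0,0],
    [0,0,0],
    [0,0,0],
    [0,0,0],
    [0,0,0],
    [0,0,0],
    [0,0,0],
    [0,0,0],
    [0,0,0],
  ],
  grip=[0,0,0,0,0,0,0,0,0,0],
)

```text
time_s: 20.6
eef_pos: [0.5256, -0.0262, 0.187]
eef_rot: [-0.123, 0.767, 0.611, 0.154]
wrist_force: [-0.4, -0.6, -0.2]
opening: 0.118
grasp_force: 58.5
```

```bash
python3 -c "
from h import *
tip()"
```

```text
tip stage [25.2 -5.8 89.5] org [ 25.2 -19.2 132.5] Fstage [-0.3 -0.6 -0.2] T [-0.17  0.05  0.02] op 0.118
```

Emit:
play_rows(
  xyz=[
    [-0.1,0,0.7],
    [-0.1,0,1.4],
    [-0.2,0,2],
    [-0.2,0,2],
    [-0.3,0,2.5],
    [-0.3,0,3],
    [-0.3,0,3],
    [-0.3,0,3],
    [-0.3,0,3],
    [-0.3,0,3],
  ],
  rot=[
    [0,0,0],
    [0,0,0],
    [0,0,0],
    [0,0,0],
    [0,0,0],
    [0,0,0],
    [0,0,0],
    [0,0,0],
    [0,0,0],
    [0,0,0],
  ],
  grip=[0,0,0,0,0,0,0,0,0,0],
)

```text
time_s: 21.85
eef_pos: [0.5258, -0.0253, 0.1842]
eef_rot: [-0.123, 0.767, 0.611, 0.154]
wrist_force: [-0.6, 0.2, -0.9]
opening: 0.118
grasp_force: 58.5
```

```bash
python3 -c "
from h import *
tip()"
```

```text
tip stage [25.2 -5.  86.6] org [ 25.2 -18.3 129.6] Fstage [-0.6  0.1 -0.9] T [-0.26  0.12  0.02] op 0.118
```

Emit:
play_rows(
  xyz=[
    [-0.1,0,0.7],
    [-0.1,0,1.4],
    [-0.2,0,2],
    [-0.2,0,2],
    [-0.3,0,2.5],
    [-0.3,0,3],
    [-0.3,0,3],
    [-0.3,0,3],
    [-0.3,0,3],
    [-0.3,0,3],
  ],
  rot=[
    [0,0,0],
    [0,0,0],
    [0,0,0],
    [0,0,0],
    [0,0,0],
    [0,0,0],
    [0,0,0],
    [0,0,0],
    [0,0,0],
    [0,0,0],
  ],
  grip=[0,0,0,0,0,0,0,0,0,0],
)

```text
time_s: 23.1
eef_pos: [0.526, -0.0244, 0.1813]
eef_rot: [-0.123, 0.767, 0.611, 0.154]
wrist_force: [-0.2, -0.3, 0.5]
opening: 0.116
grasp_force: 58.5
```

```bash
python3 -c "
from h import *
tip()"
```

```text
tip stage [25.2 -4.1 83.7] org [ 25.2 -17.4 126.7] Fstage [-0.1 -0.4  0.5] T [-0.11  0.01 -0.01] op 0.116
```

The leg is about 6 mm into the hole with no load. Now I right the pin by swinging the leg upright over the axis in small steps.

```bash
python3 - <<'E'
from h import *
for t in(.25,.2,.15,.1,.05,0): p,r=tgt([.0252,-.0041*t/.3,.0832],t);print(t);go(p,r)
E
```

```text
0.25
t 23.1 pos [ 0.526  -0.0244  0.1813] stage [ 25.2 -23.6 181.3] F [-0.2 -0.3  0.5] op 0.116
d [5.3 0.  1.8]
rot [-0.0002 -0.0504  0.0007]
0.2
t 23.1 pos [ 0.526  -0.0244  0.1813] stage [ 25.2 -23.6 181.3] F [-0.2 -0.3  0.5] op 0.116
d [10.7  0.   3.5]
rot [-0.0002 -0.1004  0.0007]
0.15
t 23.1 pos [ 0.526  -0.0244  0.1813] stage [ 25.2 -23.6 181.3] F [-0.2 -0.3  0.5] op 0.116
d [16.   0.   5.3]
rot [-0.0002 -0.1504  0.0007]
0.1
t 23.1 pos [ 0.526  -0.0244  0.1813] stage [ 25.2 -23.6 181.3] F [-0.2 -0.3  0.5] op 0.116
d [21.3  0.   7.4]
rot [-2.000e-04 -2.004e-01  7.000e-04]
0.05
t 23.1 pos [ 0.526  -0.0244  0.1813] stage [ 25.2 -23.6 181.3] F [-0.2 -0.3  0.5] op 0.116
d [26.5  0.   9.7]
rot [-2.000e-04 -2.504e-01  7.000e-04]
0
t 23.1 pos [ 0.526  -0.0244  0.1813] stage [ 25.2 -23.6 181.3] F [-0.2 -0.3  0.5] op 0.116
d [31.5  0.  12.2]
rot [-1.000e-04 -3.004e-01  7.000e-04]
```

Emit:
play_rows(
  xyz=[
    [1.8,0,0.6],
    [3.6,0,1.2],
    [5.3,0,1.8],
    [7.1,0,2.4],
    [8.9,0,3],
    [10.7,0,3.5],
    [12.5,0,4.1],
    [14.3,0,4.7],
    [16,0,5.3],
    [16,0,5.3],
  ],
  rot=[
    [0,-0.017,0],
    [0,-0.034,0],
    [0,-0.05,0],
    [0,-0.067,0],
    [0,-0.084,0],
    [0,-0.1,0],
    [0,-0.117,0],
    [0,-0.134,0],
    [0,-0.15,0],
    [0,-0.15,0],
  ],
  grip=[0,0,0,0,0,0,0,0,0,0],
)

```text
time_s: 24.35
eef_pos: [0.5298, -0.0081, 0.1826]
eef_rot: [-0.076, 0.776, 0.618, 0.096]
wrist_force: [0.1, -3.6, -0.7]
opening: 0.12
grasp_force: 58.7
```

```bash
python3 -c "
from h import *
tip()
for t in (.1,.05,0): p,r=tgt([.0252,-.0041*t/.3,.0832],t);go(p,r)"
```

```text
tip stage [25.2 -2.3 83.2] org [ 25.2  -8.9 127.7] Fstage [ 0.9 -3.5 -0.7] T [-0.97  0.28  0.01] op 0.12
t 24.35 pos [ 0.5298 -0.0081  0.1826] stage [ 25.2  -6.8 182.6] F [ 0.1 -3.6 -0.7] op 0.12
d [5.6 0.1 1.3]
rot [-0.0001 -0.0491  0.0015]
t 24.35 pos [ 0.5298 -0.0081  0.1826] stage [ 25.2  -6.8 182.6] F [ 0.1 -3.6 -0.7] op 0.12
d [11.1  0.1  2.8]
rot [-0.0001 -0.0991  0.0015]
t 24.35 pos [ 0.5298 -0.0081  0.1826] stage [ 25.2  -6.8 182.6] F [ 0.1 -3.6 -0.7] op 0.12
d [16.5  0.1  4.5]
rot [-1.000e-04 -1.491e-01  1.500e-03]
```

Emit:
play_rows(
  xyz=[
    [1.8,0,0.4],
    [3.7,0,0.9],
    [5.6,0,1.3],
    [7.4,0,1.8],
    [9.3,0,2.3],
    [11.1,0,2.8],
    [12.9,0,3.4],
    [14.7,0,3.9],
    [16.5,0,4.5],
    [16.5,0,4.5],
  ],
  rot=[
    [0,-0.017,0],
    [0,-0.034,0],
    [0,-0.05,0],
    [0,-0.067,0],
    [0,-0.084,0],
    [0,-0.1,0],
    [0,-0.117,0],
    [0,-0.134,0],
    [0,-0.15,0],
    [0,-0.15,0],
  ],
  grip=[0,0,0,0,0,0,0,0,0,0],
)

```text
time_s: 25.6
eef_pos: [0.5337, 0.009, 0.1822]
eef_rot: [-0.03, 0.781, 0.622, 0.038]
wrist_force: [-1.0, -3.8, 0.8]
opening: 0.118
grasp_force: 58.6
```

```bash
python3 -c "
from h import *
tip()
for z in (.08,.076): p,r=tgt([.0252,0,z],0);go(p,r)"
```

```text
tip stage [25.1  0.5 83.2] org [ 25.1   0.5 128.2] Fstage [-0.1 -4.   0.8] T [-0.98  0.15  0.05] op 0.118
t 25.6 pos [0.5337 0.009  0.1822] stage [ 25.1  10.7 182.2] F [-1.  -3.8  0.8] op 0.118
d [-0.8  0.1  3.1]
rot [-0.0001 -0.0001  0.0015]
t 25.6 pos [0.5337 0.009  0.1822] stage [ 25.1  10.7 182.2] F [-1.  -3.8  0.8] op 0.118
d [-1.2  0.1  7.1]
rot [-0.0001 -0.0001  0.0015]
```

Emit:
play_rows(
  xyz=[
    [-0.1,0,0.8],
    [-0.2,0,1.6],
    [-0.2,0,2.4],
    [-0.3,0,3.2],
    [-0.4,0,4],
    [-0.5,0,5],
    [-0.5,0,5],
    [-0.5,0,5],
    [-0.5,0,5],
    [-0.5,0,5],
  ],
  rot=[
    [0,0,0],
    [0,0,0],
    [0,0,0],
    [0,0,0],
    [0,0,0],
    [0,0,0],
    [0,0,0],
    [0,0,0],
    [0,0,0],
    [0,0,0],
  ],
  grip=[0,0,0,0,0,0,0,0,0,0],
)

```text
time_s: 26.85
eef_pos: [0.5335, 0.0086, 0.1771]
eef_rot: [-0.03, 0.781, 0.622, 0.038]
wrist_force: [-0.1, -2.3, -0.6]
opening: 0.12
grasp_force: 58.5
```

```bash
python3 -c "
from h import *
tip()"
```

```text
tip stage [25.1  0.1 78.1] org [2.510e+01 1.000e-01 1.231e+02] Fstage [ 0.4 -2.3 -0.6] T [-0.61  0.   -0.  ] op 0.12
```

Good. Another 8 mm down, then check.

Emit:
play_rows(
  xyz=[
    [-0.1,0,1],
    [-0.2,0,2],
    [-0.3,0,3],
    [-0.4,0,4],
    [-0.5,0,5],
    [-0.6,0,6],
    [-0.7,0,7],
    [-0.8,0,8],
    [-0.8,0,8],
    [-0.8,0,8],
  ],
  rot=[
    [0,0,0],
    [0,0,0],
    [0,0,0],
    [0,0,0],
    [0,0,0],
    [0,0,0],
    [0,0,0],
    [0,0,0],
    [0,0,0],
    [0,0,0],
  ],
  grip=[0,0,0,0,0,0,0,0,0,0],
)

```text
time_s: 28.1
eef_pos: [0.5336, 0.0086, 0.169]
eef_rot: [-0.03, 0.781, 0.622, 0.038]
wrist_force: [0.0, -1.8, 0.2]
opening: 0.122
grasp_force: 58.7
```

```bash
python3 -c "
from h import *
tip()"
```

```text
tip stage [25.2  0.1 70.1] org [2.520e+01 1.000e-01 1.151e+02] Fstage [ 0.5 -1.8  0.2] T [-0.55  0.02 -0.01] op 0.122
```

Emit:
play_rows(
  xyz=[
    [-0.2,0,1.5],
    [-0.3,0,3],
    [-0.5,0,4.5],
    [-0.6,0,6],
    [-0.8,0,7.5],
    [-0.9,0,9],
    [-1,0,10.5],
    [-1.2,0,12],
    [-1.2,0,12],
    [-1.2,0,12],
  ],
  rot=[
    [0,0,0],
    [0,0,0],
    [0,0,0],
    [0,0,0],
    [0,0,0],
    [0,0,0],
    [0,0,0],
    [0,0,0],
    [0,0,0],
    [0,0,0],
  ],
  grip=[0,0,0,0,0,0,0,0,0,0],
)

```text
time_s: 29.35
eef_pos: [0.5334, 0.0086, 0.1568]
eef_rot: [-0.03, 0.781, 0.622, 0.038]
wrist_force: [0.2, -1.1, -2.1]
opening: 0.12
grasp_force: 58.4
```

```bash
python3 -c "
from h import *
tip()"
```

```text
tip stage [24.9  0.1 57.8] org [2.500e+01 1.000e-01 1.028e+02] Fstage [ 0.5 -1.  -2.1] T [-0.11 -0.1  -0.03] op 0.12
```

Emit:
play_rows(
  xyz=[
    [-0.1,0,0.7],
    [-0.1,0,1.4],
    [-0.2,0,2.1],
    [-0.3,0,2.8],
    [-0.3,0,3.5],
    [-0.4,0,4.2],
    [-0.5,0,5],
    [-0.5,0,5],
    [-0.5,0,5],
    [-0.5,0,5],
  ],
  rot=[
    [0,0,0],
    [0,0,0],
    [0,0,0],
    [0,0,0],
    [0,0,0],
    [0,0,0],
    [0,0,0],
    [0,0,0],
    [0,0,0],
    [0,0,0],
  ],
  grip=[0,0,0,0,0,0,0,0,0,0],
)

```text
time_s: 30.6
eef_pos: [0.5336, 0.0086, 0.1521]
eef_rot: [-0.03, 0.781, 0.622, 0.038]
wrist_force: [0.8, 0.6, 1.7]
opening: 0.118
grasp_force: 59.0
```

```bash
python3 -c "
from h import *
tip()"
```

```text
tip stage [25.2  0.1 53.1] org [25.2  0.1 98.1] Fstage [0.7 0.8 1.7] T [ 0.12 -0.1  -0.03] op 0.118
```

Emit:
play_rows(
  xyz=[
    [-0.1,0,0.6],
    [-0.1,0,1.2],
    [-0.2,0,1.8],
    [-0.2,0,2.4],
    [-0.3,0,3],
    [-0.3,0,3],
    [-0.4,0,3.5],
    [-0.4,0,4],
    [-0.4,0,4],
    [-0.4,0,4],
  ],
  rot=[
    [0,0,0],
    [0,0,0],
    [0,0,0],
    [0,0,0],
    [0,0,0],
    [0,0,0],
    [0,0,0],
    [0,0,0],
    [0,0,0],
    [0,0,0],
  ],
  grip=[0,0,0,0,0,0,0,0,0,0],
)

```text
time_s: 31.85
eef_pos: [0.5336, 0.0086, 0.148]
eef_rot: [-0.03, 0.781, 0.622, 0.038]
wrist_force: [0.8, 2.1, 2.6]
opening: 0.12
grasp_force: 59.1
```

```bash
python3 -c "
from h import *
tip()"
```

```text
tip stage [25.1  0.1 49. ] org [25.1  0.1 94. ] Fstage [0.3 2.2 2.6] T [ 0.41 -0.2  -0.04] op 0.12
```

Emit:
play_rows(
  xyz=[
    [-0.1,0,0.6],
    [-0.1,0,1.2],
    [-0.2,0,1.8],
    [-0.2,0,2.4],
    [-0.3,0,3],
    [-0.3,0,3.5],
    [-0.4,0,4],
    [-0.4,0,4],
    [-0.4,0,4],
    [-0.4,0,4],
  ],
  rot=[
    [0,0,0],
    [0,0,0],
    [0,0,0],
    [0,0,0],
    [0,0,0],
    [0,0,0],
    [0,0,0],
    [0,0,0],
    [0,0,0],
    [0,0,0],
  ],
  grip=[0,0,0,0,0,0,0,0,0,0],
)

```text
time_s: 33.1
eef_pos: [0.5334, 0.0086, 0.1438]
eef_rot: [-0.03, 0.781, 0.622, 0.038]
wrist_force: [1.9, 4.9, 0.9]
opening: 0.117
grasp_force: 58.8
```

```bash
python3 -c "
from h import *
tip()"
```

```text
tip stage [24.9  0.1 44.8] org [24.9  0.1 89.8] Fstage [0.7 5.2 0.9] T [ 0.91 -0.36 -0.03] op 0.117
```

Emit:
play_rows(
  xyz=[
    [-0.1,0,0.6],
    [-0.1,0,1.2],
    [-0.2,0,1.8],
    [-0.2,0,2.4],
    [-0.3,0,3],
    [-0.3,0,3.5],
    [-0.4,0,4],
    [-0.4,0,4],
    [-0.4,0,4],
    [-0.4,0,4],
  ],
  rot=[
    [0,0,0],
    [0,0,0],
    [0,0,0],
    [0,0,0],
    [0,0,0],
    [0,0,0],
    [0,0,0],
    [0,0,0],
    [0,0,0],
    [0,0,0],
  ],
  grip=[0,0,0,0,0,0,0,0,0,0],
)

```text
time_s: 34.35
eef_pos: [0.5331, 0.0087, 0.1394]
eef_rot: [-0.03, 0.781, 0.622, 0.037]
wrist_force: [1.2, 4.0, -0.7]
opening: 0.12
grasp_force: 58.6
```

```bash
python3 -c "
from h import *
tip()"
```

```text
tip stage [24.5  0.1 40.4] org [24.6  0.1 85.4] Fstage [ 0.2  4.1 -0.7] T [ 1.03 -0.37 -0.05] op 0.12
```

Emit:
play_rows(
  xyz=[
    [-0.1,0,0.5],
    [-0.1,0,1],
    [-0.1,0,1.5],
    [-0.2,0,2],
    [-0.2,0,2.5],
    [-0.3,0,3],
    [-0.3,0,3],
    [-0.3,0,3],
    [-0.3,0,3],
    [-0.3,0,3],
  ],
  rot=[
    [0,0,0],
    [0,0,0],
    [0,0,0],
    [0,0,0],
    [0,0,0],
    [0,0,0],
    [0,0,0],
    [0,0,0],
    [0,0,0],
    [0,0,0],
  ],
  grip=[0,0,0,0,0,0,0,0,0,0],
)

```text
time_s: 35.6
eef_pos: [0.5333, 0.0085, 0.1366]
eef_rot: [-0.03, 0.781, 0.622, 0.037]
wrist_force: [1.1, 3.5, -5.0]
opening: 0.122
grasp_force: 58.4
```

```bash
python3 -c "
from h import *
tip()"
```

```text
tip stage [24.7 -0.1 37.7] org [24.8 -0.1 82.7] Fstage [ 0.3  3.7 -5. ] T [ 0.78 -0.2  -0.1 ] op 0.122
```

Snapping in (the clip is pulled down with 5 N). Small steps to the seat.

Emit:
play_rows(
  xyz=[
    [0,0,0.3],
    [0,0,0.6],
    [-0.1,0,0.9],
    [-0.1,0,1.2],
    [-0.1,0,1.5],
    [-0.1,0,1.5],
    [-0.1,0,1.5],
    [-0.1,0,1.5],
    [-0.1,0,1.5],
    [-0.1,0,1.5],
  ],
  rot=[
    [0,0,0],
    [0,0,0],
    [0,0,0],
    [0,0,0],
    [0,0,0],
    [0,0,0],
    [0,0,0],
    [0,0,0],
    [0,0,0],
    [0,0,0],
  ],
  grip=[0,0,0,0,0,0,0,0,0,0],
)

```text
time_s: 36.85
eef_pos: [0.5337, 0.0085, 0.1355]
eef_rot: [-0.03, 0.781, 0.622, 0.038]
wrist_force: [1.5, 3.7, -1.2]
opening: 0.118
grasp_force: 58.6
```

```bash
python3 -c "
from h import *
tip()"
```

```text
tip stage [25.2  0.  36.6] org [25.2 -0.  81.6] Fstage [ 0.6  4.  -1.2] T [ 0.67 -0.34 -0.06] op 0.118
```

Emit:
play_rows(
  xyz=[
    [0,0,0.3],
    [0,0,0.5],
    [0,0,0.7],
    [0,0,0.7],
    [0,0,0.7],
    [0,0,0.7],
    [0,0,0.7],
    [0,0,0.7],
    [0,0,0.7],
    [0,0,0.7],
  ],
  rot=[
    [0,0,0],
    [0,0,0],
    [0,0,0],
    [0,0,0],
    [0,0,0],
    [0,0,0],
    [0,0,0],
    [0,0,0],
    [0,0,0],
    [0,0,0],
  ],
  grip=[0,0,0,0,0,0,0,0,0,0],
)

```text
time_s: 38.1
eef_pos: [0.5335, 0.0086, 0.1347]
eef_rot: [-0.03, 0.781, 0.622, 0.038]
wrist_force: [0.3, 2.8, -3.3]
opening: 0.12
grasp_force: 58.5
```

```bash
python3 -c "
from h import *
tip()"
```

```text
tip stage [25.   0.1 35.7] org [25.   0.1 80.7] Fstage [-0.3  2.8 -3.3] T [ 0.47 -0.09  0.01] op 0.12
```

Emit:
play_rows(
  xyz=[
    [0,0,0.3],
    [0,0,0.5],
    [0,0,0.8],
    [0,0,0.8],
    [0,0,0.8],
    [0,0,0.8],
    [0,0,0.8],
    [0,0,0.8],
    [0,0,0.8],
    [0,0,0.8],
  ],
  rot=[
    [0,0,0],
    [0,0,0],
    [0,0,0],
    [0,0,0],
    [0,0,0],
    [0,0,0],
    [0,0,0],
    [0,0,0],
    [0,0,0],
    [0,0,0],
  ],
  grip=[0,0,0,0,0,0,0,0,0,0],
)

```text
time_s: 39.35
eef_pos: [0.5336, 0.0087, 0.134]
eef_rot: [-0.03, 0.781, 0.622, 0.038]
wrist_force: [1.7, 1.9, -1.1]
opening: 0.118
grasp_force: 58.7
```

```bash
python3 -c "
from h import *
tip()"
```

```text
tip stage [25.2  0.2 35. ] org [25.2  0.2 80. ] Fstage [ 1.2  2.2 -1.1] T [ 0.43 -0.2  -0.02] op 0.118
```

Emit:
play_rows(
  xyz=[
    [0,0,0.3],
    [0,0,0.5],
    [0,0,0.8],
    [0,0,0.8],
    [0,0,0.8],
    [0,0,0.8],
    [0,0,0.8],
    [0,0,0.8],
    [0,0,0.8],
    [0,0,0.8],
  ],
  rot=[
    [0,0,0],
    [0,0,0],
    [0,0,0],
    [0,0,0],
    [0,0,0],
    [0,0,0],
    [0,0,0],
    [0,0,0],
    [0,0,0],
    [0,0,0],
  ],
  grip=[0,0,0,0,0,0,0,0,0,0],
)

```text
time_s: 40.6
eef_pos: [0.5336, 0.0087, 0.1332]
eef_rot: [-0.03, 0.781, 0.622, 0.038]
wrist_force: [0.4, 2.1, -1.1]
opening: 0.119
grasp_force: 58.8
```

```bash
python3 -c "
from h import *
tip()"
```

```text
tip stage [25.1  0.2 34.2] org [25.1  0.2 79.2] Fstage [-0.1  2.1 -1.1] T [ 0.28 -0.03 -0.01] op 0.119
```

Emit:
play_rows(
  xyz=[
    [0,0,0.3],
    [0,0,0.5],
    [0,0,0.8],
    [0,0,0.8],
    [0,0,0.8],
    [0,0,0.8],
    [0,0,0.8],
    [0,0,0.8],
    [0,0,0.8],
    [0,0,0.8],
  ],
  rot=[
    [0,0,0],
    [0,0,0],
    [0,0,0],
    [0,0,0],
    [0,0,0],
    [0,0,0],
    [0,0,0],
    [0,0,0],
    [0,0,0],
    [0,0,0],
  ],
  grip=[0,0,0,0,0,0,0,0,0,0],
)

```text
time_s: 41.85
eef_pos: [0.5338, 0.0088, 0.1325]
eef_rot: [-0.03, 0.781, 0.622, 0.038]
wrist_force: [-0.4, 1.8, 2.4]
opening: 0.12
grasp_force: 59.3
```

```bash
python3 -c "
from h import *
tip()"
```

```text
tip stage [25.3  0.3 33.5] org [25.3  0.3 78.5] Fstage [-0.8  1.7  2.4] T [ 0.36 -0.12 -0.04] op 0.12
```

Now it resists (+2.4 N), so the clip is at its seat. Release and retreat.

Emit:
play_rows(
  xyz=[
    [0,0,0],
    [0,0,0],
    [0,0,0],
    [0,0,0],
    [0,0,0],
    [0,0,0],
    [0,0,0],
    [0,0,0],
    [0,0,0],
    [0,0,0],
  ],
  rot=[
    [0,0,0],
    [0,0,0],
    [0,0,0],
    [0,0,0],
    [0,0,0],
    [0,0,0],
    [0,0,0],
    [0,0,0],
    [0,0,0],
    [0,0,0],
  ],
  grip=[0.14,0.16,0.18,0.22,0.26,0.3,0.35,0.4,0.4,0.4],
)

```text
time_s: 43.1
eef_pos: [0.5336, 0.0088, 0.1324]
eef_rot: [-0.03, 0.781, 0.622, 0.038]
wrist_force: [0.1, 0.5, -1.3]
opening: 0.4
grasp_force: 0.0
```

Emit:
play_rows(
  xyz=[
    [0.5,0,-5],
    [1,0,-10],
    [2,0,-20],
    [4,0,-40],
    [6,0,-60],
    [8,0,-80],
    [8,0,-80],
    [8,0,-80],
    [8,0,-80],
    [8,0,-80],
  ],
  rot=[
    [0,0,0],
    [0,0,0],
    [0,0,0],
    [0,0,0],
    [0,0,0],
    [0,0,0],
    [0,0,0],
    [0,0,0],
    [0,0,0],
    [0,0,0],
  ],
  grip=[0.4,0.4,0.4,0.4,0.4,0.4,0.4,0.4,0.4,0.4],
)

```text
time_s: 44.35
eef_pos: [0.5333, 0.0091, 0.212]
eef_rot: [-0.031, 0.781, 0.622, 0.037]
wrist_force: [0.4, 0.0, 0.0]
opening: 0.4
grasp_force: 0.0
```

```bash
python3 - <<'E'
from h import *
np.set_printoptions(precision=1,suppress=True)
c=cam("wrist");b=cam("side");dump(c,"w7.npz");dump(b,"s7.npz");go(O)
P=pts(c);reg=np.zeros((400,640),bool)
u,v=[int(t) for t in proj(c,O+S@[.025,.011,.126])];print(u,v)
q=P[v-40:v+40,u-40:u+40].reshape(-1,3);s=((q-O)@S)*1000
k=(s[:,2]>105)&(s[:,2]<160)&(abs(s[:,0]-25)<20);s=s[k];print(len(s),np.percentile(s,[2,50,98],axis=0))
x,y=[int(t) for t in proj(b,O+S@[.025,0,.09])]
Ai=cv2.resize(c["color"][max(v-60,0):max(v-60,0)+120,u-60:u+60,::-1],(480,480),interpolation=2)
B=cv2.resize(b["color"][y-36:y+36,x-24:x+24,::-1],(320,480),interpolation=2)
cv2.imwrite("pics/w7.png",np.hstack([Ai,B]))
E
```

```text
t 44.45 pos [0.5 0.  0.2] stage [ 24.9  10.8 212.3] F [ 0.4 -1.1  0.1] op 0.402
d [-31.2 -24.7 210.3]
323 224
412 [[ 21.   -0.5 122.1]
 [ 25.4  14.  137.5]
 [ 29.9  22.7 140. ]]
```

View pics/w7.png

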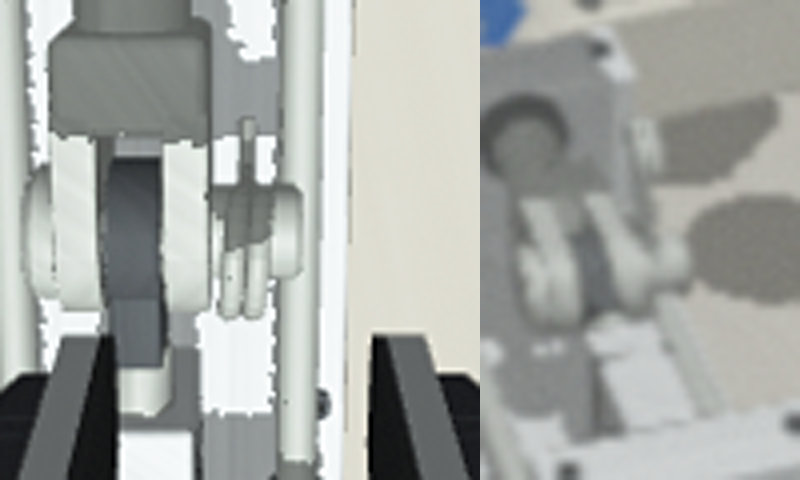

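The wrist view shows the clip upright through the pin. Coil top is about 140 mm (139 expected), coil centre is x≈25 and y≈11, the bow lies over the far side of the pin, and the head is against the fork. The clip is seated and the gripper is clear.

```bash
python3 -c "
from bench import ctrl
print(ctrl.hand_in())"
```

```text
the job is handed in; nothing more can be done
None
```

I pushed the clevis pin home, pressed the small cotter through the righted cross hole to its seat, released it and handed the job in at about 44.5 s; the hand-in returned no verdict, but the last wrist view showed the coil within about 1 mm of its expected height and the bow over the pin.

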